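Lay the glass block down in the beam stage

TASK

Lay the standing blue glass block down in the beam stage: push it low so that it slides upright along the stage floor until its foot sits squarely against the low brass stop and press it there lightly for a moment, then push high so that it tips over the stop onto the rubber bed, and slide it along the bed until its end is flush against the orange end plate, again pressing it home lightly for a moment before you let go. The polished glass is only to be pushed, never pinched, and no touch on it may exceed 20 N: the stop and the end plate are hard, so feel for them with a push of several newtons more than sliding takes. Leave everything around the stage where it is.

Things in the scene. Friction and masses are not known exactly. Their poses are not given: they have to be found in the camera images.
- stage: grey fixed plate 300 x 130 mm, its top 12 mm above the table; origin at the centre of its underside on the table. Its +x axis points along its length from the bare half where the block stands, over the low brass stop near its middle, to the orange end plate; +z up. The bare floor runs from x = -150 mm to the stop, 12 mm above the table.
- end_face (a point): middle of the face of the orange end plate that looks towards the stop, 90 mm along +x from the stage's origin and 44 mm above the table (20 mm above the rubber bed). The plate is fixed, stands 36 mm above the bed, is 100 mm wide. Axes as the stage's.
- stop: the low brass stop strip and its guide; this frame is the guide's, the same as the stage's. The strip is 100 mm wide, 12 mm thick, its top 12 mm above the stage floor (24 mm above the table). It is clamped firmly somewhere along the guide, and where is not measured: its face towards the standing block lies anywhere from x = -8 to +8 mm, so find it by feel.
- end_plate: the orange end plate (rigid, fixed to the stage); same frame as the stage. Before it lies the black rubber bed, its top 24 mm above the table, from x = 22 mm to the plate at x = 90 mm.
- block: blue glass block with pale ends, 40 mm (own x) by 60 mm (own y) by 72 mm (own z), about 0.35 to 0.55 kg, standing loose on one end on the stage floor; origin at the centre of its lower end, z up along its length. Its own +x side faces the stop, askew by up to 12 degrees. Its friction on the stage is not known; pushed low it slides (push within about 18 mm of the floor, else pressing it on the stop already tips it), pushed high against the stop it tips under about 2 N.
- block_center (a point): centre of the glass block, half-way up (36 mm from either end)
- block_foot (a point): middle of the block's lower edge on its +x side, the edge that goes against the stop
- block_top (a point): centre of the block's upper end face, the end that goes against the end plate once the block lies down
- v_block: steel vee block, 50 x 50 x 48 mm, 0.6 kg, a bystander beside the stage; origin at the centre of its underside
- post: short steel post on a round dark foot, 32 mm across, 58 mm tall, a bystander beside the stage; origin at the centre of its underside
- lens_mount: black ring lens mount on a post and foot, 190 mm tall, a bystander; origin at the centre of its underside
- lens_cell: black lens ring lying flat, 51 mm across, 12 mm high, a bystander; origin at the centre of its underside
- driver: screwdriver lying flat, 160 mm long, a bystander; origin on the table under its middle
- beam_dump: black cylinder standing, 48 mm across, 50 mm tall, a bystander; origin at the centre of its underside
- cell_tray: white open tray with a divider, 100 x 140 x 30 mm, a bystander; origin at the centre of its underside
Not all that is in view belongs to the job. What is meant by the block is not red, and is the larger of those in its own colour.

How it is judged:
By the outcome, as a careful person would: the job done as asked, in the order asked, and still so for the second after the job is handed in, with the robot touching nothing.
It also fails if it takes over 72 s, if anything falls off the work surface, if the arm or the gripper's body presses on something with over 40 N, if the wrist force passes 120 N, or if a joint passes its speed limit or range.

ROBOT

A 6-joint arm with a two-finger parallel gripper is mounted at the origin on the work surface. World frame = base frame: x ahead of the robot, y to its left, z up, the work surface at z = 0. Lengths are in m, angles in rad, forces in N, time in s.
With the tool pointing down it reaches from about 0.375 to 0.825 m from the base axis. Payload 5.5 kg.
Tool frame: the origin (TCP) lies between the finger pads; the fingertips stand 19 mm ahead of it and the grasp point (between the pads) is the TCP; y points along the fingers, x is the direction in which the jaws open and shut, and the axes are right-handed (so a half turn about y gives the same grasp; the last joint's range is limited). The gripper opens to 85 mm and grips with 20 to 120 N. Pads are 22 mm wide; open, the fingers measure 114 mm over their backs; the gripper's body (76 mm by 85 mm) begins 54 mm behind the grasp point. The pads swing forward as they close: fully open they stand 13 mm farther back than shut.
Start: joints at [-1.316, 0.314, -0.047, 1.21, 0, 1.571], TCP at [0.151, -0.581, 0.214] pointing down, gripper open.
Joint ranges: [-2.67, 2.67], [-0.69, 1.73], [-1.03, 1.25], [-2.08, 2.16], [-1.42, 1.45], [-3.14, 3.14]. Speed limits (rad/s): [2.39, 2.39, 3.01, 3.14, 3.14, 3.14].

INTERFACE

Orientations are given as a unit quaternion [x, y, z, w].
In Python, from bench import env gives the robot as it stands.
- The arm moves only by the tool arm_command, never from a script. Its argument "targets" is one flat list of numbers, 7 for each row, row after row: the shift along the world's x, y, z in m, then the turn, a rotation vector about the world's x, y, z in degrees, then the closure, from 0 (fully open) to 1 (shut). A call has 1 to 12 rows; each row shifts and turns the commanded pose from where the row before left it; what a row does not reach is not made up. A row lasts 1/8 s, in which the tool goes at most 62.5 mm and 10.7 degrees, less where a joint would pass 70% of its speed; a pose out of reach is approached as far as the arm can. A call is refused whole if a number of a shift passes 0.0625 or a number of a turn 10.7, either way. A call with a gripper value outside its range is refused whole. The fingers move at their own pace and stop on an object; the grip force is fixed at half the most. Time passes only in rows, so rows that do not move let the fingers close. It gives the time, the measured TCP pose, the force and the opening at its end, in the units of the state.
- env.observe(): the state, without advancing time (a new reading comes with each control period).
- env.read_camera(name): name is "scene" or "top"; returns the picture (400x640x3 uint8, red, green, blue); there is no depth.
- env.get_calibration(name): a dict with "fx", "fy", "cx", "cy" (pixels), "k1" (the pictures are not rectified: a ray, as slopes to the right and down, at radius r is drawn at 1 + k1 r^2 times it, then the intrinsics apply), "rvec" (rotation vector, rad) and "tvec" (3), from world to camera coordinates, as OpenCV has them. Camera axes: x right, y down, z forward; pixel columns grow to the right and rows downward; lengths in m; the calibration is good to about 2 mm. A picture is of the moment at which its call begins. get_calibration takes no time and is no camera call.
- env.sign_off(): hands the job in, once; it reports no verdict.
Trained networks look in the newest picture that a camera, given by its name, has taken for a name from the list of things; names that differ only in an ending like _2 or _b are one class to them, and where a whole thing is asked for, a point or a joint stands for the part that bears it (a point fixed in the world has none). Each returns a list of dicts, best first, with "conf" (0 to 1); they miss things now and then, are a little off and sometimes report something else, mostly with a low value. They report only what shows in the picture. A call takes as long as a camera call. They do not tell look-alikes from the thing itself.
- env.recognise(camera, name): "point" ([column, row] in pixels, amid what is visible of it).
- env.trace(camera, name): "mask" (400x640 bool, what is visible of it) and "point" ([column, row] in pixels, amid what is visible of it).
- env.landmark_of(camera, name): "point" ([column, row] in pixels: a listed point, or the origin of a listed thing).
The state is a dict: "clock": time; "joint_positions": joint angles; "qvel": joint speeds; "joint_torque": joint torques, N m; "ee_pos": TCP position; "tool_rot": TCP orientation; "contact_force": force on the tool from outside, world axes, zero at the start; "ft_torque": the same for the moment, N m; "opening": opening from 0.0 (shut) to 1.0 (fully open).
Only numpy, scipy, OpenCV 4.12 (cv2) and the standard library are available. Lean on these libraries where they do the work, as an engineer would, in place of code of your own. Each camera call takes 0.05 s, during which the arm holds its last target.

## Working session

There is one attempt and no reset: what is moved stays moved. The work goes in short steps, Python scripts to look and compute and a tool call to move; the robot and the scene stay as the last step left them, time stands still between calls to the robot, and variables do not carry over. Pictures are saved under pics/ and viewed, and the job is handed in when it is done.

Besides the shell and the picture viewer there is one more tool, called after "Request:" as a command line: name --argument value ..., lists and objects as JSON in quotes. arm_command: Moves the arm, as the interface text tells. Its arguments: {"type":"object","properties":{"targets":{"type":"array"}},"required":["targets"]}

```bash
ls; mkdir -p pics; python3 - <<'E'
from bench import env
import cv2
s=env.observe(); print(s)
for c in ("scene","top"):
    im=env.read_camera(c); cv2.imwrite(f"pics/{c}0.png",im[:,:,::-1]); print(c,env.get_calibration(c))
    for n in ("stage","end_face","block","block_center","block_top","block_foot"):
        for f in (env.recognise,env.landmark_of):
            try: print(n,f.__name__,[(r["point"],round(r["conf"],2)) for r in f(c,n)][:4])
            except Exception as e: print(n,f.__name__,e)
E
```

```text
pics
{'clock': 0.0, 'joint_positions': array([-1.31601328e+00,  3.14194128e-01, -4.80796320e-02,  1.21022874e+00,
        3.29873314e-05,  1.57079671e+00]), 'qvel': array([-0.00062596, -0.00025003,  0.002032  ,  0.00096616, -0.00063886,
        0.00030808]), 'joint_torque': array([ 9.51524235e-04, -5.39598906e+01,  3.39744437e+01,  1.92234584e-02,
       -3.44311979e-05, -1.02657270e-05]), 'ee_pos': array([ 0.151076  , -0.58002743,  0.21345349]), 'tool_rot': array([-0.55909354,  0.43289482, -0.43195453,  0.55984978]), 'contact_force': array([-0.6246761 , -0.18199977,  0.68474544]), 'ft_torque': array([ 0.00849574, -0.00999725, -0.0010537 ]), 'opening': 0.9979738633952046}
scene {'fx': 406.6292322259673, 'fy': 406.6292322259673, 'cx': 318.78135261956743, 'cy': 199.10023900008284, 'k1': 0.0030531281206210917, 'rvec': array([ 0.92577995,  2.67177095, -0.84873304]), 'tvec': array([ 0.48143847, -0.21422203,  1.39463534])}
stage call [([331.1, 220.8], 0.92), ([399.8, 307.5], 0.41)]
stage call [([335.1, 222.1], 0.97)]
end_face call [([317.0, 192.2], 0.7)]
end_face call [([317.7, 194.6], 0.7
[... 1172 characters left out ...]
.6], 0.5), ([325.6, 212.2], 0.49)]
block call [([221.7, 175.3], 0.82), ([247.7, 272.3], 0.82), ([255.5, 213.4], 0.77)]
block_center call [([253.5, 271.5], 0.93), ([254.3, 212.3], 0.57), ([224.6, 171.2], 0.55)]
block_center call [([257.0, 212.5], 0.81), ([225.3, 171.9], 0.74), ([252.0, 273.3], 0.71)]
block_top call [([258.1, 213.3], 0.9), ([223.1, 168.5], 0.84), ([253.5, 270.7], 0.68), ([401.0, 223.4], 0.65)]
block_top call [([258.5, 213.3], 0.78), ([222.0, 165.9], 0.67), ([248.8, 272.7], 0.61)]
block_foot call [([258.8, 211.3], 0.89), ([252.5, 272.1], 0.86), ([287.1, 214.1], 0.7), ([221.6, 169.5], 0.69)]
block_foot call [([268.3, 213.5], 0.84), ([256.8, 278.9], 0.72), ([223.7, 168.7], 0.55)]
```

View pics/scene0.png

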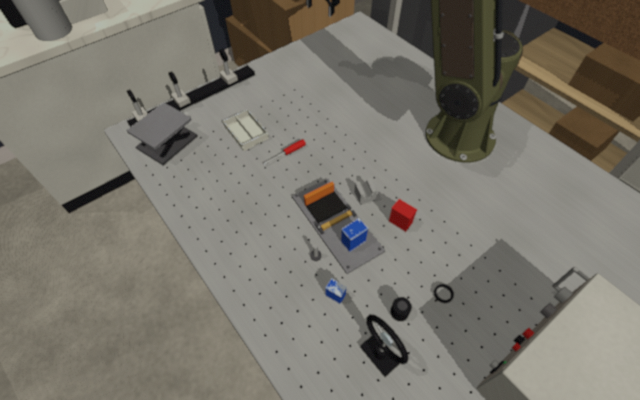

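View pics/top0.png

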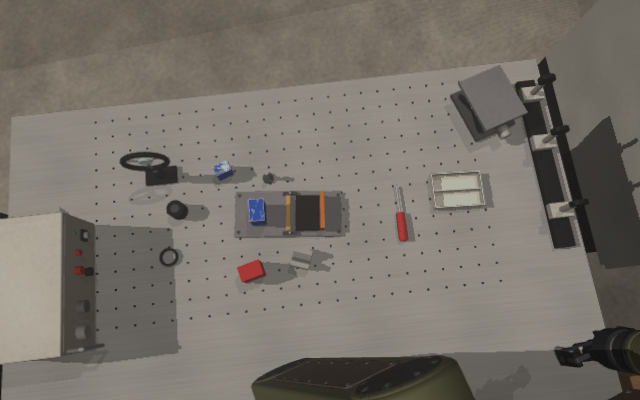

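```bash
cat > h.py <<'E'
from bench import env
import numpy as np, cv2
from scipy.spatial.transform import Rotation as R
C={c:env.get_calibration(c) for c in ("scene","top")}
def proj(c,P):
    k=C[c]; P=np.atleast_2d(P); p=P@R.from_rotvec(k["rvec"]).as_matrix().T+k["tvec"]
    s=p[:,:2]/p[:,2:]; s=s*(1+k["k1"]*(s**2).sum(1,keepdims=True))
    return s*[k["fx"],k["fy"]]+[k["cx"],k["cy"]]
def back(c,uv,z):
    k=C[c]; uv=np.atleast_2d(uv); d=(uv-[k["cx"],k["cy"]])/[k["fx"],k["fy"]]; s=d.copy()
    for _ in range(10): s=d/(1+k["k1"]*(s**2).sum(1,keepdims=True))
    M=R.from_rotvec(k["rvec"]).as_matrix(); o=-M.T@k["tvec"]; r=np.c_[s,np.ones(len(s))]@M
    return o+r*((z-o[2])/r[:,2])[:,None]
E
python3 - <<'E'
from h import *
im=cv2.imread("pics/top0.png"); cv2.imwrite("pics/topz.png",cv2.resize(im[150:300,210:360],None,fx=4,fy=4,interpolation=cv2.INTER_CUBIC))
im=cv2.imread("pics/scene0.png"); cv2.imwrite("pics/scenez.png",cv2.resize(im[165:285,270:430],None,fx=5,fy=5,interpolation=cv2.INTER_CUBIC))
print("stage",back("top",[[292,214]],0.012),back("top",[[325.2,211.3]],.044),back("scene",[[317.7,194.6]],.044))
print("block top",back("top",[[258.1,213]],.084))
for c in C: print(c,"cam", -R.from_rotvec(C[c]["rvec"]).as_matrix().T@C[c]["tvec"])
E
```

```text
stage [[ 0.55086598 -0.00411692  0.012     ]] [[ 0.54086677 -0.09661079  0.044     ]] [[ 0.54993318 -0.0832906   0.044     ]]
block top [[0.54957662 0.08359429 0.084     ]]
scene cam [0.97466871 0.47740653 1.0221476 ]
top cam [ 0.29324001 -0.03446665  1.26373638]
```

View pics/topz.png

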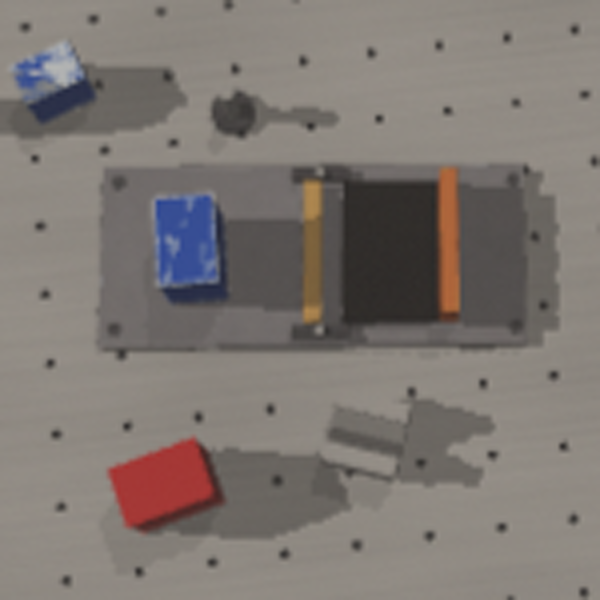

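View pics/scenez.png

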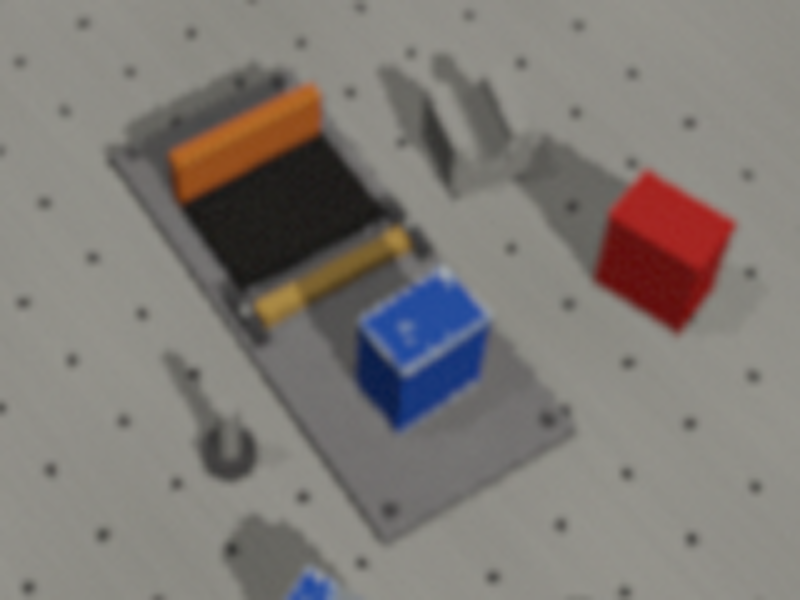

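```bash
cat > fit.py <<'E'
from h import *
from scipy.optimize import least_squares
def ut(a): return (np.array(a,float)+.5)/4-.5+[210,150]
def us(a): return (np.array(a,float)+.5)/5-.5+[270,165]
# stage: local pts -> pix
ST=[(-.15,-.065,.012),(-.15,.065,.012),(.15,-.065,.012),(.15,.065,.012)]
# stage +x ~ world -y ; +y ~ world +x
t_px=ut([(98,350),(104,166),(528,350),(527,165)])
s_px=us([(577,432),(387,543),(290,78),(110,150)])
def tf(p,P): return np.c_[R.from_euler('z',p[2]).apply(np.array(P))[:,:2]+p[:2],np.array(P)[:,2]]
def f(p,which):
    r=[]
    if 't' in which: r.append(proj("top",tf(p,ST))-t_px)
    if 's' in which: r.append(proj("scene",tf(p,ST))-s_px)
    return np.concatenate(r).ravel()
for w in ('t','s','ts'):
    o=least_squares(f,[.55,0,-1.57],args=(w,)); print(w,o.x,np.degrees(o.x[2]),np.round(o.fun,1))
stage=o.x
# block local corners: x+-20,y+-30,z 72
def bl(x,y,z): return (x*.02,y*.03,.012+z*.072)
bt=[(bl(-1,-1,1),'t',ut((162,290))),(bl(-1,1,1),'t',ut((153,196))),(bl(1,1,1),'t',ut((214,193))),(bl(1,-1,1),'t',ut((220,284))),(bl(1,-1,0),'t',ut((226,298))),(bl(-1,-1,0),'t',ut((167,299)))]
bs=[(bl(-1,-1,1),'s',us((490,318))),(bl(-1,1,1),'s',us((404,374))),(bl(1,1,1),'s',us((359,322))),(bl(1,-1,1),'s',us((446,269))),(bl(-1,1,0),'s',us((400,431))),(bl(-1,-1,0),'s',us((481,375))),(bl(1,1,0),'s',us((358,375)))]
def g(p,L):
    return np.concatenate([proj("top" if c=='t' else "scene",tf(p,[P]))[0]-uv for P,c,uv in L])
for n,L in (('t',bt),('s',bs),('ts',bt+bs)):
    o=least_squares(g,[.55,.08,-1.57],args=(L,)); print(n,o.x,np.degrees(o.x[2]),np.round(o.fun,1))
    d=o.x[:2]-stage[:2]; c,s=np.cos(stage[2]),np.sin(stage[2]); print(" in stage",d@[c,s],d@[-s,c],np.degrees(o.x[2]-stage[2]))
E
python3 fit.py
```

```text
t [ 0.55269627  0.00659729 -1.68993742] -96.82628166507811 [ 0.1 -0.5  0.4  0.5 -0.  -0.5 -0.5  0.6]
s [ 0.55443508  0.01045026 -1.68686135] -96.65003604440568 [ 0.3 -0.2 -0.7  0.2  0.3 -1.7  0.2  1.6]
ts [ 0.55334649  0.0082666  -1.68881056] -96.76171741677277 [-0.5 -0.6 -0.2  0.4 -0.6 -0.7 -1.1  0.4 -0.  -0.9 -1.  -0.6  0.2 -2.3
  0.1  0.9]
t [ 0.56013466  0.08818244 -1.62258871] -92.96748524127202 [-1.2 -1.2  0.3  0.3 -0.1  0.1 -0.6 -0.7  0.6  0.5  1.1  1.2]
 in stage -0.08015921416620392 -0.0026683791873365254 3.794232175500752
s [ 0.55669771  0.08807537 -1.62575595] -93.14895422363614 [ 0.7 -0.7  0.1 -0.6  0.  -0.9  0.2 -1.2 -0.5  0.8  0.2  1.1 -0.7  1.6]
 in stage -0.07964821984668309 -0.006068816333481245 3.612763193136627
ts [ 0.55840077  0.08822483 -1.62244987] -92.95953000407133 [-1.1 -0.6  0.3  1.  -0.1  0.7 -0.6 -0.1  0.7  1.1  1.2  1.8  0.2 -0.4
 -0.3 -0.2 -0.4 -0.5 -0.2 -0.8 -0.9  1.2 -0.3  1.4 -1.1  2. ]
 in stage -0.07999716582019822 -0.00439519861398335 3.802187412701449
```

```bash
cat > m.py <<'E'
from h import *
from scipy.optimize import minimize
import fit
s=env.observe(); M=R.from_quat(s["tool_rot"]).as_matrix(); print("tool axes cols\n",M.round(3))
for n,uv,z in (("lens_mount foot",(160,176),0),("post",(268,178),.03),("vblock",(302,260),.03),("red",(251,270),.05),("smallblue",(222,172),.04),("driver",(401,215),0),("dump",(177,209),.03)):
    print(n,back("top",[uv],z)[0].round(3))
# silhouette fit of block from blue masks
masks={}
for c,box in (("top",(238,190,275,232)),("scene",(335,212,372,255))):
    im=cv2.imread(f"pics/{c}0.png").astype(int); b,g,r=im[...,0],im[...,1],im[...,2]
    m=((b-r)>18); z=np.zeros_like(m); x0,y0,x1,y1=box; z[y0:y1,x0:x1]=m[y0:y1,x0:x1]
    cs,_=cv2.findContours(z.astype(np.uint8),cv2.RETR_EXTERNAL,cv2.CHAIN_APPROX_NONE)
    h=cv2.convexHull(np.vstack(cs)); q=np.zeros(m.shape,np.uint8); cv2.fillConvexPoly(q,h,1); masks[c]=q; print(c,z.sum(),q.sum())
K=[fit.bl(x,y,z) for x in(-1,1) for y in(-1,1) for z in(0,1)]
def cost(p,cams):
    t=0
    for c in cams:
        h=cv2.convexHull(proj(c,fit.tf(p,K)).astype(np.float32))[:,0]; S=8
        x0,y0=(h.min(0)-4).astype(int); W=60
        big=np.zeros((W*S,W*S),np.uint8); cv2.fillConvexPoly(big,np.round(((h+.5-[x0,y0])*S-.5)*16).astype(np.int32),1,shift=4)
        a=cv2.resize(big.astype(np.float32),(W,W),interpolation=cv2.INTER_AREA)
        mm=masks[c][y0:y0+W,x0:x0+W].astype(np.float32)
        t+=np.abs(a-mm).sum()+ (masks[c].sum()-mm.sum())
    return t
for cams in (["top"],["scene"],["top","scene"]):
    best=min((minimize(lambda d:cost([.558+d[0]/1e3,.088+d[1]/1e3,-1.62+d[2]*.02],cams),[a,0,b],method="Nelder-Mead",options=dict(initial_simplex=[[a,0,b],[a+4,0,b],[a,4,b],[a,0,b+3]])) for a in(-3,2) for b in (-4,0,4)),key=lambda o:o.fun)
    d=best.x; p=np.array([.558+d[0]/1e3,.088+d[1]/1e3,-1.62+d[2]*.02]); st=fit.stage; e=p[:2]-st[:2]; c,s_=np.cos(st[2]),np.sin(st[2])
    print(cams,best.fun,p,"stage frame",e@[c,s_],e@[-s_,c],np.degrees(p[2]-st[2]))
E
python3 m.py | grep -v '^ts\|^t \|^s ' | tail -16
```

```text
tool axes cols
 [[ 0.252 -0.     0.968]
 [-0.968 -0.     0.252]
 [ 0.    -1.    -0.   ]]
lens_mount foot [0.712 0.365 0.   ]
post [0.659 0.052 0.03 ]
vblock [ 0.417 -0.018  0.03 ]
red [0.405 0.12  0.05 ]
smallblue [0.689 0.178 0.04 ]
driver [ 0.513 -0.312  0.   ]
dump [0.6   0.313 0.03 ]
top 413 437
scene 626 645
['top'] 29.359375 [ 0.56143776  0.0890332  -1.59800354] stage frame -0.08115748560173636 -0.0014745097259492906 5.202859123714305
['scene'] 35.984375 [ 0.55735188  0.08809739 -1.62774019] stage frame -0.07974711434530356 -0.005421784157671652 3.4990741288949057
['top', 'scene'] 93.609375 [ 0.5589523   0.0886759  -1.61226062] stage frame -0.08051003521958443 -0.003900611419332833 4.385988347818585
```

Request:
arm_command --targets '[0.04,0.04,0,0,0,4.3,1,0.04,0.04,0,0,0,4.3,1,0.04,0.04,0,0,0,4.3,1,0.04,0.04,0,0,0,4.3,1,0.04,0.04,0,0,0,4.3,1,0.04,0.04,0,0,0,4.3,1,0.035,0.045,0,0,0,4.3,1,0.035,0.045,0,0,0,4.3,1,0.035,0.045,0,0,0,4.3,1,0.035,0.045,0,0,0,4.3,1,0.006,0.05,0,0,0,4.3,1,0.006,0.05,0,0,0,4.3,1]'

```text
clock: 2.8
ee_pos: [0.5436, -0.0589, 0.2142]
tool_rot: [0.692, -0.145, 0.145, -0.692]
contact_force: [-0.1, 0.3, -0.9]
opening: -0.004
```

Request:
arm_command --targets '[0.006,0.05,0,0,0,4.3,1,0.006,0.05,0,0,0,4.3,1,0.006,0.05,0,0,0,4.3,1,0.006,0.05,0,0,0,4.3,1,0,0,0,-9.93,1.18,0,1,0,0,-0.04,0,0,0,1,0,0,-0.04,0,0,0,1,0,0,0,0,0,0,1,0,0,0,0,0,0,1]'

```text
clock: 3.92
ee_pos: [0.5679, 0.1394, 0.1357]
tool_rot: [0.765, -0.044, 0.037, -0.642]
contact_force: [0.4, -0.4, 0.5]
opening: 0.001
```

```bash
cat > st.py <<'E'
from h import *
S=np.array([.5533,.0083]); Y=np.radians(-96.76); c,s=np.cos(Y),np.sin(Y)
o=env.observe(); p=o["ee_pos"]; e=p[:2]-S; f=o["contact_force"]
M=R.from_quat(o["tool_rot"]).as_matrix()
print("t",round(o["clock"],2),"tcp",p.round(4),"stage",np.round([e@[c,s],e@[-s,c]],4),"tip(19)",(p+M[:,1]*.019).round(4),"F",f.round(2),"Fx,y stage",np.round([f[:2]@[c,s],f[:2]@[-s,c]],2),"open",round(o["opening"],3))
print("toolx yaw",np.degrees(np.arctan2(M[1,0],M[0,0])).round(2),"approach",M[:,1].round(3))
E
python3 st.py; python3 - <<'E'
from h import *
for c,x0,y0 in(("top",200,140),("scene",280,150)):
    im=env.read_camera(c)[:,:,::-1]; cv2.imwrite(f"pics/{c}1.png",cv2.resize(im[y0:y0+150,x0:x0+160],None,fx=4,fy=4,interpolation=cv2.INTER_CUBIC))
E
```

```text
t 3.92 tcp [0.5679 0.1394 0.1357] stage [-0.1319 -0.0009] tip(19) [0.5675 0.1361 0.117 ] F [ 0.37 -0.4   0.5 ] Fx,y stage [0.36 0.41] open 0.001
toolx yaw -6.62 approach [-0.019 -0.172 -0.985]
```

View pics/top1.png

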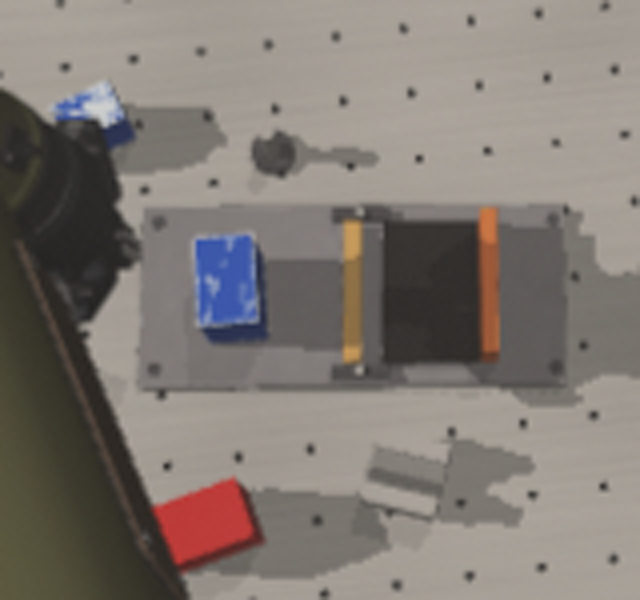

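View pics/scene1.png

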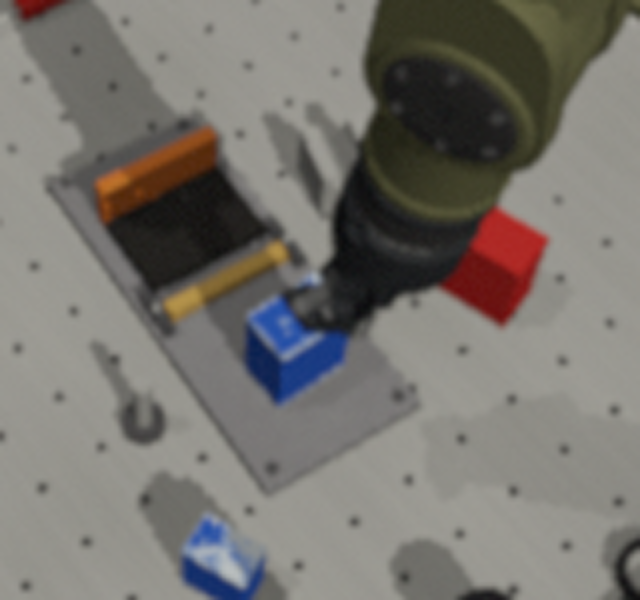

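```bash
python3 - <<'E'
from h import *
P=[[.5679,.1394,.1357],[.5675,.1361,.117]]
print((proj("top",P)-[200,140])*4,(proj("scene",P)-[280,150])*4)
E
```

```text
[[133.29830684 258.258142  ]
 [143.38668841 264.52626253]] [[344.89988678 333.1632591 ]
 [339.3545883  344.13008125]]
```

```bash
python3 - <<'E'
from h import *
P=[[.5679,.1394,.1357],[.5675,.1361,.117]]
a=[]
for c,x0,y0 in(("top",205,175),("scene",330,205)):
    im=env.read_camera(c)[:,:,::-1]; z=cv2.resize(im[y0:y0+50,x0:x0+50],None,fx=8,fy=8,interpolation=cv2.INTER_CUBIC)
    z=np.clip(z.astype(float)*2.2,0,255).astype(np.uint8)
    for q in (proj(c,P)-[x0,y0]+.5)*8-.5: cv2.circle(z,tuple(int(v) for v in q),2,(0,255,0),-1)
    a.append(z)
cv2.imwrite("pics/z2.png",np.hstack(a))
E
```

```text
(no output)
```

View pics/z2.png

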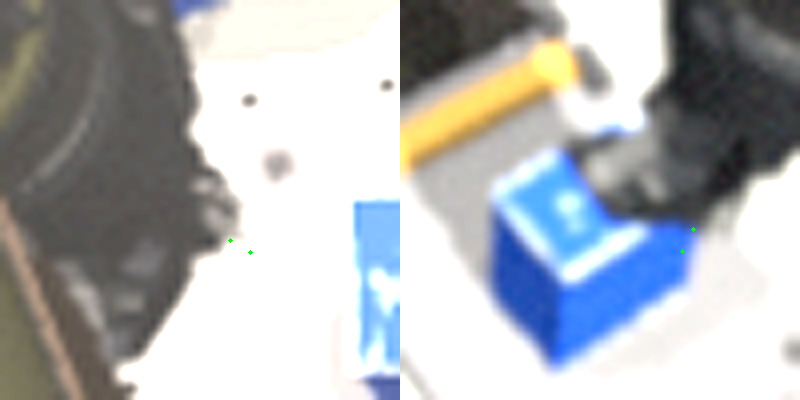

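```bash
python3 - <<'E'
from h import *
from scipy.optimize import least_squares
def tri(a,b):
    a=(np.array(a)+.5)/8-.5+[205,175]; b=(np.array(b)+.5)/8-.5+[330,205]
    o=least_squares(lambda p:np.r_[proj("top",p)[0]-a,proj("scene",p)[0]-b],[.56,.14,.12]); return o.x.round(4),o.fun.round(1)
print(tri((235,215),(600,195)),tri((235,235),(620,205)),tri((240,195),(585,170)))
import m
E
python3 st.py
```

```text
(array([0.5359, 0.1681, 0.1799]), array([-14.4,  13.2, -18.9,  -4. ])) (array([0.5306, 0.1709, 0.1727]), array([-14.8,  13.5, -19.4,  -4. ])) (array([0.5393, 0.1635, 0.1919]), array([-14.2,  13.2, -18.8,  -4. ]))
t [ 0.55269627  0.00659729 -1.68993742] -96.82628166507811 [ 0.1 -0.5  0.4  0.5 -0.  -0.5 -0.5  0.6]
s [ 0.55443508  0.01045026 -1.68686135] -96.65003604440568 [ 0.3 -0.2 -0.7  0.2  0.3 -1.7  0.2  1.6]
ts [ 0.55334649  0.0082666  -1.68881056] -96.76171741677277 [-0.5 -0.6 -0.2  0.4 -0.6 -0.7 -1.1  0.4 -0.  -0.9 -1.  -0.6  0.2 -2.3
  0.1  0.9]
t [ 0.56013466  0.08818244 -1.62258871] -92.96748524127202 [-1.2 -1.2  0.3  0.3 -0.1  0.1 -0.6 -0.7  0.6  0.5  1.1  1.2]
 in stage -0.08015921416620392 -0.0026683791873365254 3.794232175500752
s [ 0.55669771  0.08807537 -1.62575595] -93.14895422363614 [ 0.7 -0.7  0.1 -0.6  0.  -0.9  0.2 -1.2 -0.5  0.8  0.2  1.1 -0.7  1.6]
 in stage -0.07964821984668309 -0.006068816333481245 3.612763193136627
ts [ 0.55840077  0.08822483 -1.62244987] -92.95953000407133 [-1.1 -0.6  0.3  1.  -0.1  0.7 -0.6 -0.1  0.7  1.1  1.2  1.8  0.2 -0.4
 -0.3 -0.2 -0.4 
[... 326 characters left out ...]
lue [0.689 0.178 0.04 ]
driver [ 0.513 -0.312  0.   ]
dump [0.6   0.313 0.03 ]
top 413 437
scene 626 645
['top'] 29.359375 [ 0.56143776  0.0890332  -1.59800354] stage frame -0.08115748560173636 -0.0014745097259492906 5.202859123714305
['scene'] 35.984375 [ 0.55735188  0.08809739 -1.62774019] stage frame -0.07974711434530356 -0.005421784157671652 3.4990741288949057
['top', 'scene'] 93.609375 [ 0.5589523   0.0886759  -1.61226062] stage frame -0.08051003521958443 -0.003900611419332833 4.385988347818585
t 4.12 tcp [0.5684 0.1396 0.1361] stage [-0.1321 -0.0004] tip(19) [0.5681 0.1363 0.1174] F [-0.25  0.21 -0.18] Fx,y stage [-0.18 -0.27] open -0.002
toolx yaw -6.62 approach [-0.018 -0.171 -0.985]
```

```bash
python3 - <<'E'
from h import *
from scipy.optimize import least_squares
def tri(a,b):
    a=(np.array(a)+.5)/8-.5+[205,175]; b=(np.array(b)-[400,0]+.5)/8-.5+[330,205]
    o=least_squares(lambda p:np.r_[proj("top",p)[0]-a,proj("scene",p)[0]-b],[.56,.14,.12]); return o.x.round(4),o.fun.round(1)
print(tri((235,215),(600,195)),tri((235,235),(620,205)),tri((240,195),(585,170)))
# where would front surface points on hand project
o=env.observe(); M=R.from_quat(o["tool_rot"]).as_matrix(); 
for n,q in (("body front edge",(0,-.054,-.04)),("body front R",(.04,-.054,-.04)),("front L",(-.04,-.054,-.04)),("tip L",(-.014,.019,-.011)),("tip R",(.014,.019,-.011))):
    P=o["ee_pos"]+M@np.array(q); print(n,P.round(3),((proj("top",P)-[205,175]+.5)*8).round(),((proj("scene",P)-[330,205]+.5)*8+[400,0]).round())
E
```

```text
(array([0.5807, 0.1259, 0.1474]), array([ 3.5, -3.4,  4.6,  1.1])) (array([0.5753, 0.1285, 0.1397]), array([ 3.1, -3. ,  4.2,  1. ])) (array([0.5839, 0.1217, 0.1601]), array([ 3.6, -3.5,  4.8,  1.1]))
body front edge [0.565 0.11  0.196] [[294. 195.]] [[653.  57.]]
body front R [0.605 0.105 0.196] [[299.  68.]] [[543. 116.]]
front L [0.525 0.114 0.196] [[290. 325.]] [[760.   0.]]
tip L [0.553 0.127 0.119] [[281. 292.]] [[699. 205.]]
tip R [0.581 0.124 0.119] [[284. 208.]] [[627. 245.]]
```

Request:
arm_command --targets '[0,0,-0.045,0,0,0,1,0,0,-0.035,0,0,0,1,0,0,0,0,0,0,1]'

```text
clock: 4.5
ee_pos: [0.5654, 0.1386, 0.0528]
tool_rot: [0.765, -0.046, 0.035, -0.641]
contact_force: [0.7, 0.3, 0.9]
opening: -0.002
```

```bash
python3 st.py; python3 - <<'E'
from h import *
o=env.observe(); M=R.from_quat(o["tool_rot"]).as_matrix()
a=[]
for c,x0,y0 in(("top",215,180),("scene",330,215)):
    im=env.read_camera(c)[:,:,::-1]; z=cv2.resize(im[y0:y0+50,x0:x0+50],None,fx=8,fy=8,interpolation=cv2.INTER_CUBIC)
    z=np.clip(z.astype(float)*2,0,255).astype(np.uint8)
    P=[o["ee_pos"]+M@np.array(q) for q in ((-.0145,.019,-.011),(.0145,.019,-.011),(.0145,.019,.011),(-.0145,.019,.011))]
    cv2.polylines(z,[np.int32((proj(c,P)-[x0,y0]+.5)*8-.5)],True,(0,255,0),1)
    a.append(z)
cv2.imwrite("pics/z3.png",np.hstack(a))
E
```

```text
t 4.5 tcp [0.5654 0.1386 0.0528] stage [-0.1308 -0.0033] tip(19) [0.5649 0.1353 0.0341] F [0.71 0.26 0.88] Fx,y stage [-0.34  0.67] open -0.002
toolx yaw -6.62 approach [-0.024 -0.174 -0.985]
```

View pics/z3.png

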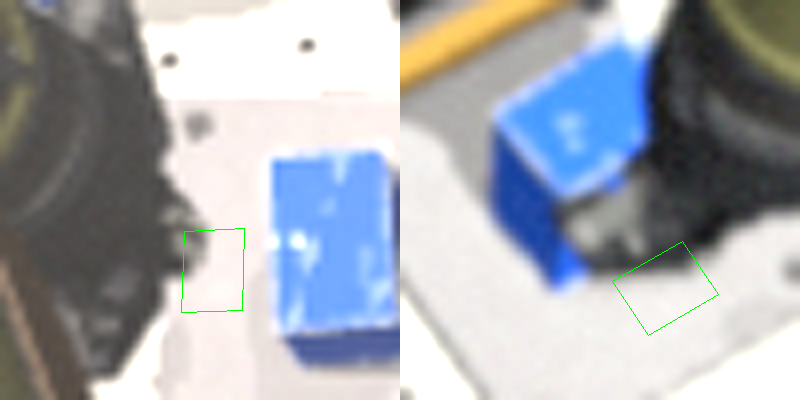

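```bash
python3 - <<'E'
from h import *
P0=np.array([.565,.135,.034])
for c in C: 
    for i in range(3):
        d=np.zeros(3); d[i]=.01; print(c,"xyz"[i],((proj(c,P0+d)-proj(c,P0))*8).round(1))
try:
    for n in ("gripper","finger"): print(env.recognise("top",n))
except Exception as e: print(e)
E
```

```text
scene x [[-22.1  16.3]]
scene y [[19.6 20.6]]
scene z [[  2.4 -13.9]]
top x [[ -2.4 -28. ]]
top y [[-28.7   3.4]]
top z [[-4.5 -5.8]]
it knows: beam_dump, block, block_center, block_foot, block_top, cell_tray, driver, end_face, end_plate, lens_cell, lens_mount, post, stage, stop, v_block
```

Request:
arm_command --targets '[0,0,-0.006,0,0,0,1,0,0,-0.006,0,0,0,1,0,0,-0.004,0,0,0,1,0,0,0,0,0,0,1]'

```text
clock: 5.1
ee_pos: [0.5669, 0.1393, 0.038]
tool_rot: [0.765, -0.044, 0.037, -0.642]
contact_force: [-0.4, 0.5, -0.6]
opening: -0.001
```

Request:
arm_command --targets '[0,0,-0.002,0,0,0,1,0,0,0,0,0,0,1]'

```text
clock: 5.35
ee_pos: [0.5672, 0.1394, 0.0362]
tool_rot: [0.765, -0.044, 0.037, -0.642]
contact_force: [0.0, -0.7, 0.1]
opening: -0.002
```

Request:
arm_command --targets '[0,0,-0.002,0,0,0,1,0,0,0,0,0,0,1]'

```text
clock: 5.6
ee_pos: [0.5671, 0.1393, 0.0341]
tool_rot: [0.765, -0.044, 0.037, -0.642]
contact_force: [0.3, -0.5, 0.7]
opening: 0.002
```

```bash
python3 st.py; python3 - <<'E'
from h import *
o=env.observe(); M=R.from_quat(o["tool_rot"]).as_matrix()
a=[]
for c,x0,y0 in(("top",215,180),("scene",330,215)):
    im=env.read_camera(c)[:,:,::-1]; z=cv2.resize(im[y0:y0+50,x0:x0+50],None,fx=8,fy=8,interpolation=cv2.INTER_CUBIC)
    z=np.clip(z.astype(float)*2,0,255).astype(np.uint8)
    a.append(z)
cv2.imwrite("pics/z4.png",np.hstack(a))
E
```

```text
t 5.6 tcp [0.5671 0.1393 0.0341] stage [-0.1318 -0.0017] tip(19) [0.5667 0.1361 0.0154] F [ 0.27 -0.46  0.68] Fx,y stage [0.42 0.32] open 0.002
toolx yaw -6.6 approach [-0.021 -0.172 -0.985]
```

View pics/z4.png

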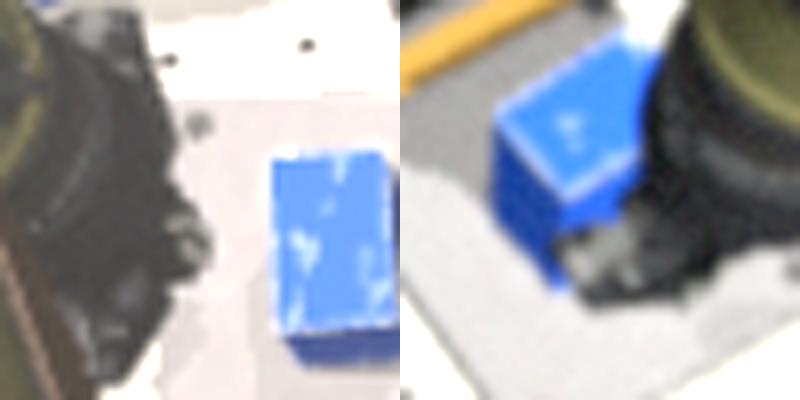

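Request:
arm_command --targets '[0,0,-0.0015,0,0,0,1,0,0,0,0,0,0,1]'

```text
clock: 5.95
ee_pos: [0.5671, 0.1393, 0.0327]
tool_rot: [0.765, -0.044, 0.037, -0.642]
contact_force: [0.2, 0.9, -0.5]
opening: -0.0
```

Request:
arm_command --targets '[0,0,-0.0015,0,0,0,1,0,0,0,0,0,0,1]'

```text
clock: 6.2
ee_pos: [0.5671, 0.1393, 0.0311]
tool_rot: [0.765, -0.044, 0.037, -0.642]
contact_force: [-0.1, 0.1, -0.5]
opening: -0.002
```

Request:
arm_command --targets '[0,0,-0.001,0,0,0,1,0,0,0,0,0,0,1]'

```text
clock: 6.45
ee_pos: [0.5672, 0.1394, 0.0302]
tool_rot: [0.765, -0.044, 0.037, -0.642]
contact_force: [1.2, -0.4, 0.1]
opening: 0.0
```

Request:
arm_command --targets '[0,0,-0.001,0,0,0,1,0,0,0,0,0,0,1]'

```text
clock: 6.7
ee_pos: [0.5671, 0.1394, 0.0292]
tool_rot: [0.765, -0.044, 0.037, -0.642]
contact_force: [0.2, 0.8, -0.7]
opening: -0.002
```

Request:
arm_command --targets '[0,0,-0.0015,0,0,0,1,0,0,0,0,0,0,1]'

```text
clock: 6.95
ee_pos: [0.5671, 0.1393, 0.0276]
tool_rot: [0.765, -0.044, 0.037, -0.642]
contact_force: [-0.3, -0.4, -0.8]
opening: -0.002
```

Request:
arm_command --targets '[0,0,-0.0015,0,0,0,1,0,0,0,0,0,0,1]'

```text
clock: 7.2
ee_pos: [0.5671, 0.1394, 0.0262]
tool_rot: [0.765, -0.044, 0.037, -0.642]
contact_force: [0.3, -0.1, 0.7]
opening: 0.0
```

Request:
arm_command --targets '[0,0,-0.0015,0,0,0,1,0,0,0,0,0,0,1]'

```text
clock: 7.45
ee_pos: [0.5671, 0.1393, 0.0247]
tool_rot: [0.765, -0.044, 0.037, -0.642]
contact_force: [0.1, 0.1, -0.4]
opening: -0.002
```

```bash
python3 - <<'E'
from h import *
im=cv2.imread("pics/top0.png"); z=cv2.resize(im[310:400,540:640],None,fx=4,fy=4,interpolation=cv2.INTER_CUBIC)
o=dict(p=np.array([.151,-.58,.2135])); M=np.array([[.252,0,.968],[-.968,0,.252],[0,-1,0]])
for q,col in(((0,0,0),(0,255,0)),((0,.019,0),(0,0,255)),((.057,0,0),(255,255,0)),((-.057,0,0),(255,255,0)),((0,-.054,0),(255,0,255))):
    P=o["p"]+M@np.array(q); u=(proj("top",P)[0]-[540,310]+.5)*4; cv2.circle(z,tuple(int(v) for v in u),3,col,-1)
im2=env.read_camera("scene")[:,:,::-1]; z2=cv2.resize(im2[200:290,330:430],None,fx=4,fy=4,interpolation=cv2.INTER_CUBIC)
cv2.imwrite("pics/z5.png",np.clip(np.hstack([z,z2])*1.8,0,255).astype(np.uint8))
E
```

```text
(no output)
```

View pics/z5.png

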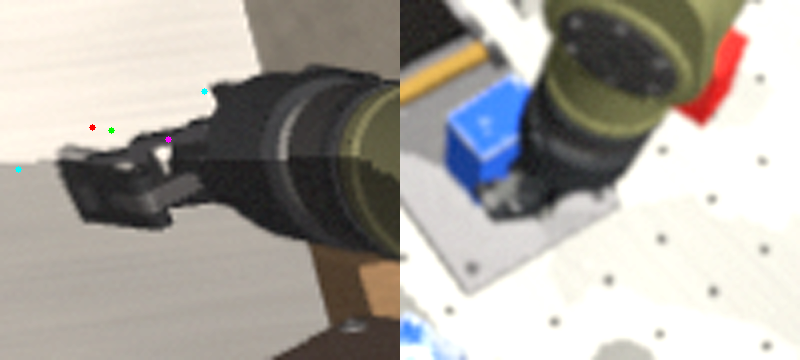

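```bash
python3 - <<'E'
from h import *
for P in ([0,0,0],[0,0,.3],[0.05,0,0],[0,-.05,0],[.151,-.58,.2135],[.151,-.58,.4]): print(P,proj("scene",P).round(0),proj("top",P).round(0))
im2=env.read_camera("scene")[:,:,::-1]; cv2.imwrite("pics/s6.png",im2)
E
```

```text
[0, 0, 0] [[459. 137.]] [[314. 424.]]
[0, 0, 0.3] [[488.  62.]] [[314. 464.]]
[0.05, 0, 0] [[449. 143.]] [[312. 403.]]
[0, -0.05, 0] [[448. 128.]] [[333. 422.]]
[0.151, -0.58, 0.2135] [[320.  20.]] [[567. 342.]]
[0.151, -0.58, 0.4] [[319. -36.]] [[624. 351.]]
```

View pics/s6.png

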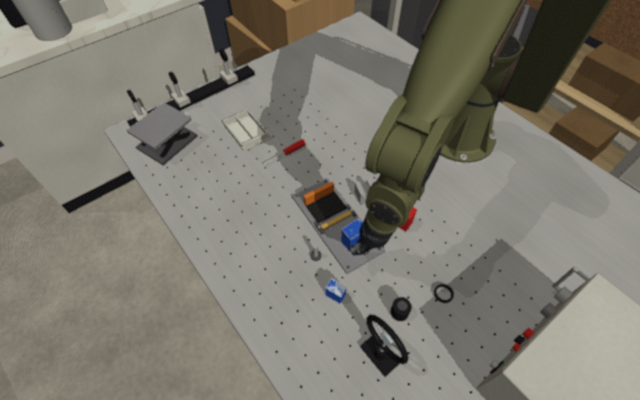

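Request:
arm_command --targets '[0.0006,0.005,0,0,0,0,1,0,0,-0.0015,0,0,0,1,0,0,0,0,0,0,1]'

```text
clock: 7.92
ee_pos: [0.5677, 0.1445, 0.0231]
tool_rot: [0.765, -0.044, 0.037, -0.642]
contact_force: [-0.5, 0.4, -0.7]
opening: -0.0
```

Request:
arm_command --targets '[0,0,-0.0015,0,0,0,1,0,0,0,0,0,0,1]'

```text
clock: 8.18
ee_pos: [0.5677, 0.1443, 0.0216]
tool_rot: [0.765, -0.044, 0.037, -0.642]
contact_force: [0.4, 0.1, 0.3]
opening: -0.001
```

Request:
arm_command --targets '[0,0,-0.0015,0,0,0,1,0,0,0,0,0,0,1]'

```text
clock: 8.43
ee_pos: [0.5677, 0.1443, 0.0202]
tool_rot: [0.765, -0.044, 0.037, -0.642]
contact_force: [-0.5, -0.5, 1.0]
opening: 0.003
```

Request:
arm_command --targets '[0,0,-0.0015,0,0,0,1,0,0,0,0,0,0,1]'

```text
clock: 8.68
ee_pos: [0.5677, 0.1443, 0.0187]
tool_rot: [0.765, -0.044, 0.037, -0.642]
contact_force: [0.3, 0.4, -0.8]
opening: -0.002
```

```bash
python3 - <<'E'
from h import *
o=env.observe(); M=R.from_quat(o["tool_rot"]).as_matrix()
a=[]
for c,x0,y0 in(("top",210,180),("scene",335,220)):
    im=env.read_camera(c)[:,:,::-1]; z=cv2.resize(im[y0:y0+50,x0:x0+50],None,fx=8,fy=8,interpolation=cv2.INTER_CUBIC)
    z=np.clip(z.astype(float)*1.8,0,255).astype(np.uint8)
    for q,col in (((0,0,0),(0,255,0)),((0,.019,0),(0,0,255)),((0,-.054,-.04),(255,0,255))):
        P=o["ee_pos"]+M@np.array(q); u=(proj(c,P)[0]-[x0,y0]+.5)*8; cv2.circle(z,tuple(int(v) for v in u),3,col,-1)
    a.append(z)
cv2.imwrite("pics/z7.png",np.hstack(a))
E
```

```text
(no output)
```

View pics/z7.png

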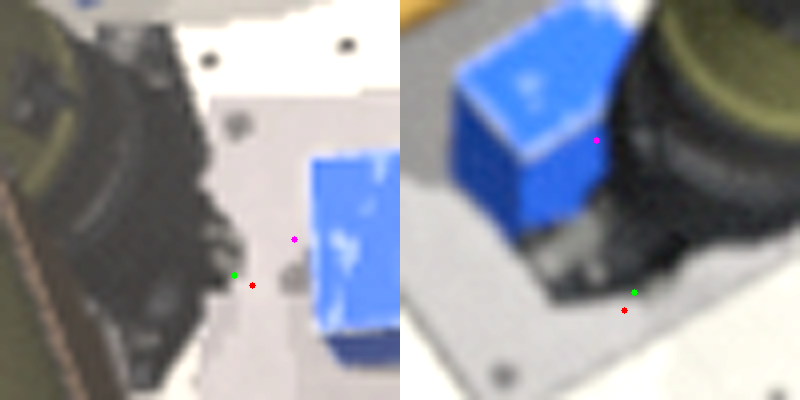

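```bash
python3 - <<'E'
from h import *
from scipy.optimize import least_squares
def tri(a,b):
    a=(np.array(a)+.5)/8-.5+[210,180]; b=(np.array(b)-[400,0]+.5)/8-.5+[335,220]
    o=least_squares(lambda p:np.r_[proj("top",p)[0]-a,proj("scene",p)[0]-b],[.56,.14,.02]); return o.x.round(4),o.fun.round(1)
for b in ((525,240),(540,270),(560,300),(600,215),(620,290)):
    for a in ((240,240),(240,270),(225,290),(235,225)): print(a,b,tri(a,b))
for z in (0,.012,.02,.03,.04,.05): print(z,back("scene",[np.array([540-400,270])/8+[335,220]],z).round(3),back("scene",[np.array([640-400,290])/8+[335,220]],z).round(3),back("top",[np.array([240,250])/8+[210,180]],z).round(3),back("top",[np.array([292,275])/8+[210,180]],z).round(3))
E
```

```text
(240, 240) (525, 240) (array([0.5841, 0.1261, 0.0417]), array([ 4. , -3.8,  5.2,  1.2]))
(240, 270) (525, 240) (array([0.578 , 0.1254, 0.0319]), array([ 4.9, -4.7,  6.5,  1.5]))
(225, 290) (525, 240) (array([0.5747, 0.128 , 0.03  ]), array([ 6.1, -5.8,  8. ,  1.8]))
(235, 225) (525, 240) (array([0.5873, 0.1274, 0.0481]), array([ 3.6, -3.5,  4.8,  1.1]))
(240, 240) (540, 270) (array([0.5847, 0.1306, 0.0292]), array([ 3. , -2.9,  4. ,  0.9]))
(240, 270) (540, 270) (array([0.5786, 0.1299, 0.0192]), array([ 4. , -3.8,  5.2,  1.2]))
(225, 290) (540, 270) (array([0.5753, 0.1326, 0.0172]), array([ 5.1, -4.9,  6.8,  1.5]))
(235, 225) (540, 270) (array([0.588 , 0.1319, 0.0357]), array([ 2.7, -2.6,  3.5,  0.8]))
(240, 240) (560, 300) (array([0.5847, 0.1358, 0.017 ]), array([ 1.8, -1.8,  2.4,  0.5]))
(240, 270) (560, 300) (array([0.5786, 0.1351, 0.0068]), array([ 2.8, -2.7,  3.7,  0.8]))
(225, 290) (560, 300) (array([0.5752, 0.1378, 0.0047]), array([ 4. , -3.8,  5.2,  1.2]))
(235, 225) (560, 300) (array([0.588 , 0.1371, 0.0236]), array([ 1.5, -1.5,  2. ,  0.5]))
(240, 240) (600, 215) (array([0.
[... 535 characters left out ...]
666, 0.144 , 0.0159]), array([ 1.4, -1.3,  1.8,  0.4]))
(235, 225) (620, 290) (array([0.5794, 0.1432, 0.0344]), array([-1. ,  1. , -1.3, -0.3]))
0 [[0.58  0.113 0.   ]] [[0.558 0.141 0.   ]] [[0.579 0.143 0.   ]] [[0.568 0.125 0.   ]]
0.012 [[0.585 0.117 0.012]] [[0.563 0.145 0.012]] [[0.576 0.141 0.012]] [[0.565 0.124 0.012]]
0.02 [[0.588 0.12  0.02 ]] [[0.566 0.147 0.02 ]] [[0.575 0.14  0.02 ]] [[0.563 0.123 0.02 ]]
0.03 [[0.592 0.124 0.03 ]] [[0.57  0.151 0.03 ]] [[0.572 0.139 0.03 ]] [[0.561 0.121 0.03 ]]
0.04 [[0.596 0.127 0.04 ]] [[0.574 0.154 0.04 ]] [[0.57  0.137 0.04 ]] [[0.559 0.12  0.04 ]]
0.05 [[0.599 0.131 0.05 ]] [[0.578 0.157 0.05 ]] [[0.568 0.136 0.05 ]] [[0.557 0.119 0.05 ]]
```

Request:
arm_command --targets '[0,0,-0.0015,0,0,0,1,0,0,0,0,0,0,1]'

```text
clock: 9.02
ee_pos: [0.5677, 0.1443, 0.0172]
tool_rot: [0.765, -0.044, 0.037, -0.642]
contact_force: [0.1, 0.9, 1.5]
opening: 0.003
```

Request:
arm_command --targets '[0,0,-0.0015,0,0,0,1,0,0,0,0,0,0,1]'

```text
clock: 9.28
ee_pos: [0.5677, 0.1443, 0.0157]
tool_rot: [0.765, -0.044, 0.037, -0.642]
contact_force: [0.2, 0.4, -0.8]
opening: 0.0
```

Request:
arm_command --targets '[0,0,-0.0015,0,0,0,1,0,0,0,0,0,0,1]'

```text
clock: 9.52
ee_pos: [0.5677, 0.1443, 0.0141]
tool_rot: [0.765, -0.044, 0.037, -0.642]
contact_force: [0.2, -0.3, -0.5]
opening: -0.001
```

Request:
arm_command --targets '[0,0,-0.0015,0,0,0,1,0,0,0,0,0,0,1]'

```text
clock: 9.78
ee_pos: [0.5677, 0.1444, 0.0127]
tool_rot: [0.765, -0.044, 0.037, -0.642]
contact_force: [-0.0, 1.4, -0.4]
opening: 0.001
```

```bash
python3 st.py; python3 - <<'E'
from h import *
a=[]
for c,x0,y0 in(("top",210,175),("scene",330,205)):
    im=env.read_camera(c)[:,:,::-1]; z=cv2.resize(im[y0:y0+66,x0:x0+66],None,fx=6,fy=6,interpolation=cv2.INTER_CUBIC)
    z=np.clip(255*(z.astype(float)/255)**.5,0,255).astype(np.uint8)
    a.append(z)
cv2.imwrite("pics/z8.png",np.hstack(a))
E
```

```text
t 9.78 tcp [0.5677 0.1444 0.0127] stage [-0.1368 -0.0017] tip(19) [ 0.5673  0.1411 -0.006 ] F [-0.04  1.42 -0.41] Fx,y stage [-1.4  -0.21] open 0.001
toolx yaw -6.6 approach [-0.021 -0.172 -0.985]
```

View pics/z8.png

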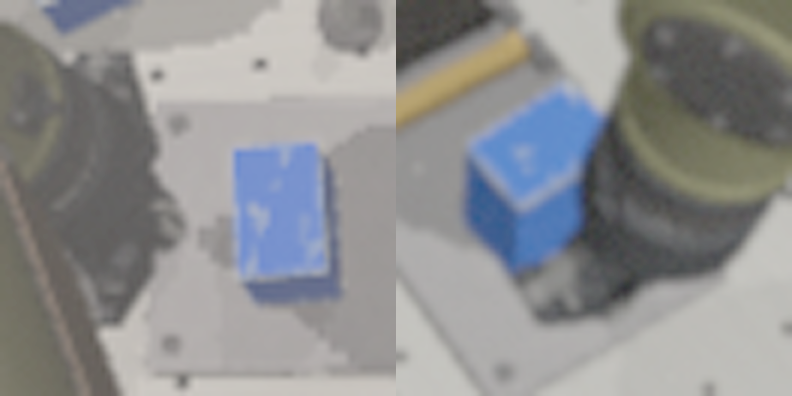

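Request:
arm_command --targets '[0,0,-0.0015,0,0,0,1,0,0,0,0,0,0,1]'

```text
clock: 10.12
ee_pos: [0.5677, 0.1443, 0.0112]
tool_rot: [0.765, -0.044, 0.037, -0.642]
contact_force: [0.1, -0.6, -0.1]
opening: -0.002
```

Request:
arm_command --targets '[0,0,-0.0015,0,0,0,1,0,0,0,0,0,0,1]'

```text
clock: 10.38
ee_pos: [0.5677, 0.1443, 0.0096]
tool_rot: [0.765, -0.044, 0.037, -0.642]
contact_force: [-1.2, -0.6, -0.4]
opening: -0.0
```

Request:
arm_command --targets '[0,0,-0.0015,0,0,0,1,0,0,0,0,0,0,1]'

```text
clock: 10.62
ee_pos: [0.5677, 0.1443, 0.0082]
tool_rot: [0.765, -0.044, 0.037, -0.642]
contact_force: [0.2, -0.6, 0.3]
opening: -0.004
```

Request:
arm_command --targets '[0,0,-0.0015,0,0,0,1,0,0,0,0,0,0,1]'

```text
clock: 10.88
ee_pos: [0.5677, 0.1443, 0.0067]
tool_rot: [0.765, -0.044, 0.037, -0.642]
contact_force: [-0.2, 0.4, -0.6]
opening: -0.0
```

Request:
arm_command --targets '[0,0,-0.0015,0,0,0,1,0,0,0,0,0,0,1]'

```text
clock: 11.12
ee_pos: [0.5677, 0.1443, 0.0052]
tool_rot: [0.765, -0.044, 0.037, -0.642]
contact_force: [-0.7, 0.1, 0.5]
opening: -0.003
```

Request:
arm_command --targets '[0,0,-0.0015,0,0,0,1,0,0,0,0,0,0,1]'

```text
clock: 11.38
ee_pos: [0.5677, 0.1443, 0.0037]
tool_rot: [0.765, -0.044, 0.037, -0.642]
contact_force: [-0.1, 0.0, 0.5]
opening: 0.003
```

```bash
python3 - <<'E'
from h import *
a=[]
for c,x0,y0 in(("top",215,180),("scene",335,220)):
    im=env.read_camera(c)[:,:,::-1]; cv2.imwrite(f"pics/{c}9.png",im); z=cv2.resize(im[y0:y0+50,x0:x0+50],None,fx=8,fy=8,interpolation=cv2.INTER_CUBIC)
    z=np.clip(255*(z.astype(float)/255)**.5,0,255).astype(np.uint8)
    a.append(z)
cv2.imwrite("pics/z9.png",np.hstack(a))
E
```

```text
(no output)
```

View pics/z9.png

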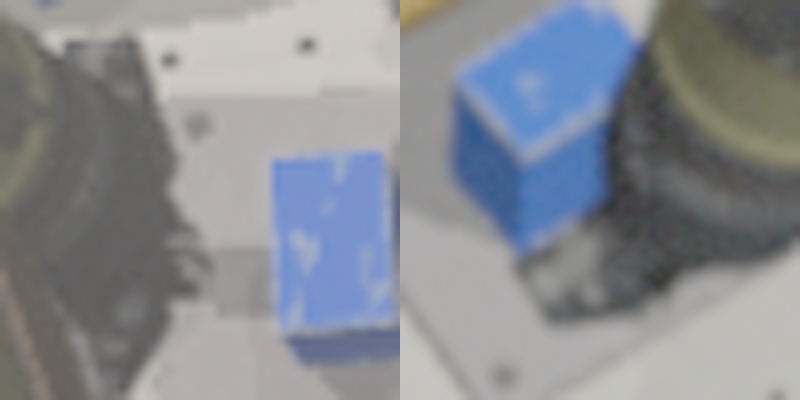

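```bash
python3 - <<'E'
from h import *
for uv in ((550,320),(520,260),(620,315),(680,300),(640,318)):
    p=np.array([uv[0]-400+.5,uv[1]+.5])/8-.5+[335,220]
    print(uv,[back("scene",[p],z)[0].round(3) for z in(.012,.02,.03,.04)])
    
p=(np.array([[215,250],[215,315],[205,265]])+.5)/8-.5+[215,180]; print(back("top",p,.012).round(3))
o=env.observe();M=R.from_quat(o["tool_rot"]).as_matrix()
for q in ((-.0145,.0,-.011),(.0145,.0,-.011),(.0145,.0,.011)): print((o["ee_pos"]+M@np.array(q)).round(4))
E
```

```text
(550, 320) [array([0.595, 0.132, 0.012]), array([0.598, 0.135, 0.02 ]), array([0.601, 0.138, 0.03 ]), array([0.605, 0.142, 0.04 ])]
(520, 260) [array([0.588, 0.108, 0.012]), array([0.591, 0.111, 0.02 ]), array([0.595, 0.115, 0.03 ]), array([0.598, 0.119, 0.04 ])]
(620, 315) [array([0.575, 0.146, 0.012]), array([0.578, 0.148, 0.02 ]), array([0.582, 0.152, 0.03 ]), array([0.586, 0.155, 0.04 ])]
(680, 300) [array([0.555, 0.154, 0.012]), array([0.558, 0.157, 0.02 ]), array([0.562, 0.16 , 0.03 ]), array([0.566, 0.163, 0.04 ])]
(640, 318) [array([0.57 , 0.151, 0.012]), array([0.573, 0.153, 0.02 ]), array([0.577, 0.157, 0.03 ]), array([0.581, 0.16 , 0.04 ])]
[[0.577 0.137 0.012]
 [0.554 0.139 0.012]
 [0.572 0.141 0.012]]
[0.5522 0.1353 0.0057]
[0.581  0.1319 0.0057]
[0.5835 0.1535 0.0019]
```

Request:
arm_command --targets '[0,0,-0.0015,0,0,0,1,0,0,0,0,0,0,1]'

```text
clock: 11.72
ee_pos: [0.5677, 0.1443, 0.0022]
tool_rot: [0.765, -0.044, 0.037, -0.642]
contact_force: [-0.4, 0.9, 0.5]
opening: -0.001
```

Request:
arm_command --targets '[0,0,-0.0015,0,0,0,1,0,0,0,0,0,0,1]'

```text
clock: 11.98
ee_pos: [0.5677, 0.1443, 0.0007]
tool_rot: [0.765, -0.044, 0.037, -0.642]
contact_force: [0.2, 0.1, -0.1]
opening: 0.001
```

Request:
arm_command --targets '[0,0,-0.002,0,0,0,1,0,0,0,0,0,0,1]'

```text
clock: 12.22
ee_pos: [0.5677, 0.1443, -0.0014]
tool_rot: [0.765, -0.044, 0.037, -0.642]
contact_force: [-0.2, 0.1, 0.8]
opening: -0.001
```

Request:
arm_command --targets '[0,0,-0.002,0,0,0,1,0,0,0,0,0,0,1]'

```text
clock: 12.48
ee_pos: [0.5679, 0.1444, -0.0032]
tool_rot: [0.765, -0.044, 0.037, -0.642]
contact_force: [-0.6, -0.6, 0.8]
opening: -0.001
```

Request:
arm_command --targets '[0,0,-0.002,0,0,0,1,0,0,0,0,0,0,1]'

```text
clock: 12.72
ee_pos: [0.5681, 0.1444, -0.0037]
tool_rot: [0.765, -0.044, 0.037, -0.642]
contact_force: [-4.0, -0.7, 12.0]
opening: -0.001
```

Request:
arm_command --targets '[0,0,0.006,0,0,0,1,0,0,0,-3.97,0.47,0,1,0,0,0,-3.97,0.47,0,1,0,0,0,0,0,0,1]'

```text
clock: 13.22
ee_pos: [0.5677, 0.1455, 0.0001]
tool_rot: [0.808, -0.046, 0.033, -0.587]
contact_force: [0.9, -0.1, -0.4]
opening: 0.002
```

```bash
python3 st.py; python3 - <<'E'
from h import *
a=[]
for c,x0,y0 in(("top",215,180),("scene",335,220)):
    im=env.read_camera(c)[:,:,::-1]; z=cv2.resize(im[y0:y0+50,x0:x0+50],None,fx=8,fy=8,interpolation=cv2.INTER_CUBIC)
    z=np.clip(255*(z.astype(float)/255)**.5,0,255).astype(np.uint8)
    a.append(z)
cv2.imwrite("pics/z10.png",np.hstack(a))
E
```

```text
t 13.22 tcp [5.677e-01 1.455e-01 1.000e-04] stage [-0.1379 -0.0018] tip(19) [ 0.567   0.1396 -0.0179] F [ 0.88 -0.05 -0.4 ] Fx,y stage [-0.05  0.88] open 0.002
toolx yaw -6.51 approach [-0.037 -0.307 -0.951]
```

View pics/z10.png

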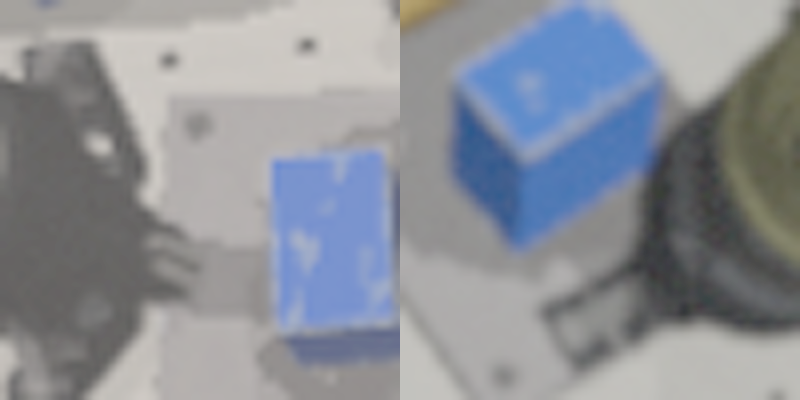

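```bash
python3 - <<'E'
from h import *
def onx(uv,x):
    p=np.array([uv[0]-400+.5,uv[1]+.5])/8-.5+[335,220]
    a,b=back("scene",[p],0)[0],back("scene",[p],.1)[0]; return (a+(b-a)*(x-a[0])/(b[0]-a[0])).round(4)
for uv in ((575,370),(545,310),(650,330),(635,275)): print(uv,onx(uv,.575),onx(uv,.582),onx(uv,.59))
p=(np.array([[200,265],[150,240],[190,295]])+.5)/8-.5+[215,180]; print(back("top",p,.015).round(3))
E
```

```text
(575, 370) [ 0.575   0.1298 -0.0562] [ 0.582   0.1359 -0.0373] [ 0.59    0.1429 -0.0157]
(545, 310) [ 0.575   0.1115 -0.037 ] [ 0.582   0.1179 -0.0184] [0.59   0.1252 0.0028]
(650, 330) [0.575  0.1602 0.0239] [0.582  0.1657 0.0413] [0.59   0.1721 0.0613]
(635, 275) [0.575  0.1496 0.0479] [0.582  0.1553 0.065 ] [0.59   0.1619 0.0845]
[[0.572 0.142 0.015]
 [0.583 0.159 0.015]
 [0.561 0.147 0.015]]
```

```bash
python3 - <<'E'
from h import *
a=[]
for c,x0,y0 in(("top",180,160),("scene",330,200)):
    im=env.read_camera(c)[:,:,::-1]; z=cv2.resize(im[y0:y0+80,x0:x0+80],None,fx=5,fy=5,interpolation=cv2.INTER_LANCZOS4)
    z=np.clip(255*(z.astype(float)/255*1.6)**.7,0,255).astype(np.uint8)
    a.append(z)
cv2.imwrite("pics/z11.png",np.hstack(a))
E
```

```text
(no output)
```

View pics/z11.png

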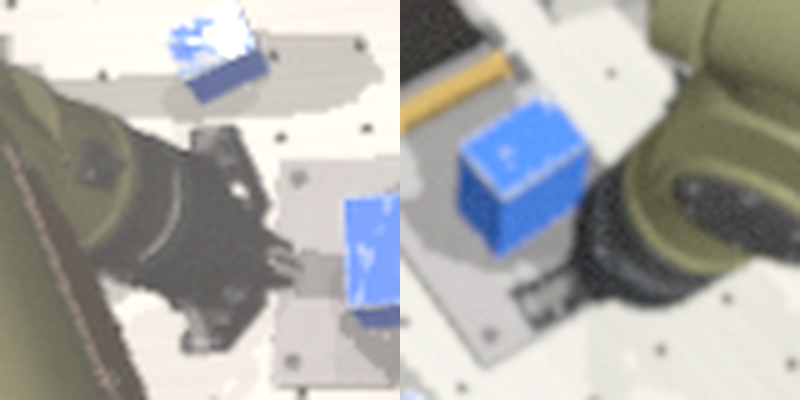

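Request:
arm_command --targets '[-0.003,-0.008,0,0,0,0,1,-0.001,-0.008,0,0,0,0,1,-0.001,-0.008,0,0,0,0,1,0,0,0,0,0,0,1]'

```text
clock: 13.92
ee_pos: [0.5626, 0.1194, 0.0009]
tool_rot: [0.808, -0.047, 0.034, -0.587]
contact_force: [0.5, 1.6, -0.3]
opening: 0.001
```

Request:
arm_command --targets '[-0.00024,-0.002,0,0,0,0,1,-0.00024,-0.002,0,0,0,0,1]'

```text
clock: 14.18
ee_pos: [0.5625, 0.1165, 0.0008]
tool_rot: [0.808, -0.047, 0.034, -0.587]
contact_force: [-0.8, -0.3, -0.6]
opening: -0.0
```

Request:
arm_command --targets '[-0.00024,-0.002,0,0,0,0,1,-0.00024,-0.002,0,0,0,0,1]'

```text
clock: 14.42
ee_pos: [0.5621, 0.113, 0.0007]
tool_rot: [0.807, -0.047, 0.034, -0.587]
contact_force: [-0.4, 2.4, 0.3]
opening: -0.0
```

Request:
arm_command --targets '[-0.00024,-0.002,0,0,0,0,1,-0.00024,-0.002,0,0,0,0,1]'

```text
clock: 14.68
ee_pos: [0.5616, 0.1087, 0.0008]
tool_rot: [0.807, -0.047, 0.034, -0.587]
contact_force: [1.3, 3.3, -0.2]
opening: 0.001
```

```bash
python3 st.py; cat > pic.py <<'E'
from h import *
import sys
a=[]
for c,x0,y0 in(("top",220,170),("scene",300,190)):
    im=env.read_camera(c)[:,:,::-1]; z=cv2.resize(im[y0:y0+80,x0:x0+80],None,fx=5,fy=5,interpolation=cv2.INTER_LANCZOS4)
    cv2.imwrite(f"pics/{c}_{sys.argv[1]}_full.png",im)
    z=np.clip(255*(z.astype(float)/255*1.6)**.7,0,255).astype(np.uint8); a.append(z)
cv2.imwrite(f"pics/{sys.argv[1]}.png",np.hstack(a))
E
python3 pic.py p12
```

```text
t 14.68 tcp [0.5616 0.1087 0.0008] stage [-0.1007 -0.0035] tip(19) [ 0.561   0.1029 -0.0173] F [ 1.32  3.26 -0.22] Fx,y stage [-3.39  0.93] open 0.001
toolx yaw -6.6 approach [-0.036 -0.306 -0.951]
```

View pics/p12.png

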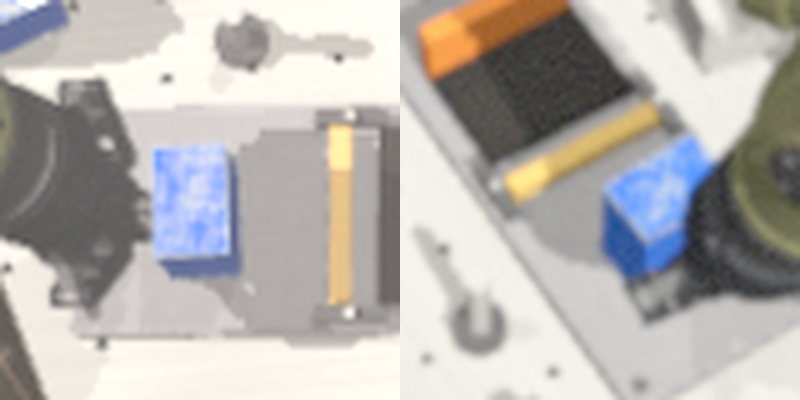

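Request:
arm_command --targets '[-0.0004,-0.003,0,0,0,0,1,-0.0004,-0.003,0,0,0,0,1,-0.0004,-0.003,0,0,0,0,1,-0.0004,-0.003,0,0,0,0,1,-0.0004,-0.003,0,0,0,0,1]'

```text
clock: 15.4
ee_pos: [0.5593, 0.0931, 0.0008]
tool_rot: [0.808, -0.047, 0.034, -0.587]
contact_force: [1.0, 3.1, -0.3]
opening: 0.005
```

Request:
arm_command --targets '[-0.0004,-0.003,0,0,0,0,1,-0.0004,-0.003,0,0,0,0,1,-0.0003,-0.003,0,0,0,0,1,-0.0003,-0.003,0,0,0,0,1,-0.0003,-0.003,0,0,0,0,1]'

```text
clock: 16.02
ee_pos: [0.5576, 0.0782, 0.0008]
tool_rot: [0.808, -0.047, 0.034, -0.587]
contact_force: [0.6, 2.5, -0.8]
opening: 0.001
```

```bash
python3 st.py; python3 pic.py p13
```

```text
t 16.02 tcp [0.5576 0.0782 0.0008] stage [-0.0699 -0.0039] tip(19) [ 0.557   0.0724 -0.0173] F [ 0.62  2.46 -0.8 ] Fx,y stage [-2.51  0.32] open 0.001
toolx yaw -6.61 approach [-0.036 -0.307 -0.951]
```

View pics/p13.png

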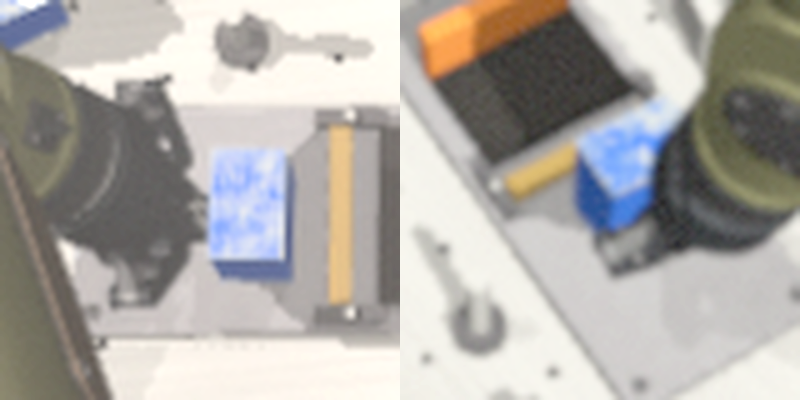

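Request:
arm_command --targets '[-0.0002,-0.002,0,0,0,0,1,-0.0002,-0.002,0,0,0,0,1,-0.0003,-0.002,0,0,0,0,1,-0.0002,-0.002,0,0,0,0,1,-0.0003,-0.002,0,0,0,0,1]'

```text
clock: 16.75
ee_pos: [0.5565, 0.0683, 0.0008]
tool_rot: [0.808, -0.047, 0.034, -0.587]
contact_force: [0.9, 2.2, 0.4]
opening: 0.001
```

Request:
arm_command --targets '[-0.0001,-0.001,0,0,0,0,1,-0.0001,-0.001,0,0,0,0,1]'

```text
clock: 17.0
ee_pos: [0.5563, 0.0663, 0.0008]
tool_rot: [0.808, -0.047, 0.034, -0.587]
contact_force: [0.5, 2.8, -0.2]
opening: 0.002
```

Request:
arm_command --targets '[-0.0001,-0.001,0,0,0,0,1,-0.0001,-0.001,0,0,0,0,1]'

```text
clock: 17.25
ee_pos: [0.5561, 0.0643, 0.0008]
tool_rot: [0.808, -0.047, 0.034, -0.587]
contact_force: [0.3, 2.8, 0.7]
opening: 0.0
```

Request:
arm_command --targets '[-0.0001,-0.001,0,0,0,0,1]'

```text
clock: 17.38
ee_pos: [0.556, 0.0633, 0.0008]
tool_rot: [0.808, -0.047, 0.034, -0.587]
contact_force: [-0.5, 2.5, -0.0]
opening: -0.003
```

Request:
arm_command --targets '[-0.0001,-0.001,0,0,0,0,1]'

```text
clock: 17.5
ee_pos: [0.5559, 0.0623, 0.0008]
tool_rot: [0.808, -0.047, 0.034, -0.587]
contact_force: [-0.8, 2.8, 0.0]
opening: -0.0
```

Request:
arm_command --targets '[-0.0001,-0.001,0,0,0,0,1]'

```text
clock: 17.62
ee_pos: [0.5558, 0.0613, 0.0008]
tool_rot: [0.808, -0.047, 0.034, -0.587]
contact_force: [0.1, 2.7, -0.7]
opening: -0.002
```

Request:
arm_command --targets '[-0.0001,-0.001,0,0,0,0,1]'

```text
clock: 17.75
ee_pos: [0.5556, 0.0603, 0.0008]
tool_rot: [0.808, -0.047, 0.034, -0.587]
contact_force: [-0.2, 2.5, 0.1]
opening: -0.002
```

Request:
arm_command --targets '[-0.0001,-0.0007,0,0,0,0,1]'

```text
clock: 17.88
ee_pos: [0.5556, 0.0596, 0.0008]
tool_rot: [0.808, -0.047, 0.034, -0.587]
contact_force: [0.8, 3.0, -0.0]
opening: 0.001
```

Request:
arm_command --targets '[-0.0001,-0.0007,0,0,0,0,1,-0.0001,-0.0007,0,0,0,0,1]'

```text
clock: 18.12
ee_pos: [0.5554, 0.0585, 0.0008]
tool_rot: [0.807, -0.047, 0.034, -0.587]
contact_force: [0.6, 5.3, 0.5]
opening: 0.002
```

Request:
arm_command --targets '[-0.0001,-0.001,0,0,0,0,1]'

```text
clock: 18.25
ee_pos: [0.5553, 0.0583, 0.0007]
tool_rot: [0.807, -0.047, 0.033, -0.588]
contact_force: [-1.0, 9.6, 1.8]
opening: -0.001
```

Request:
arm_command --targets '[0,-0.0002,0,0,0,0,1,0,0,0,0,0,0,1,0,0,0,0,0,0,1,0,0,0,0,0,0,1]'

```text
clock: 18.75
ee_pos: [0.5553, 0.0583, 0.0008]
tool_rot: [0.807, -0.047, 0.033, -0.588]
contact_force: [-0.4, 7.7, 1.2]
opening: 0.002
```

```bash
python3 st.py; python3 -c "
from h import *
print(env.observe()['ft_torque'])"; python3 pic.py p14
```

```text
t 18.75 tcp [0.5553 0.0583 0.0008] stage [-0.0499 -0.0039] tip(19) [ 0.5546  0.0525 -0.0173] F [-0.4   7.65  1.15] Fx,y stage [-7.55 -1.3 ] open 0.002
toolx yaw -6.58 approach [-0.036 -0.305 -0.952]
[ 1.66399366  0.04398421 -0.13804624]
```

View pics/p14.png

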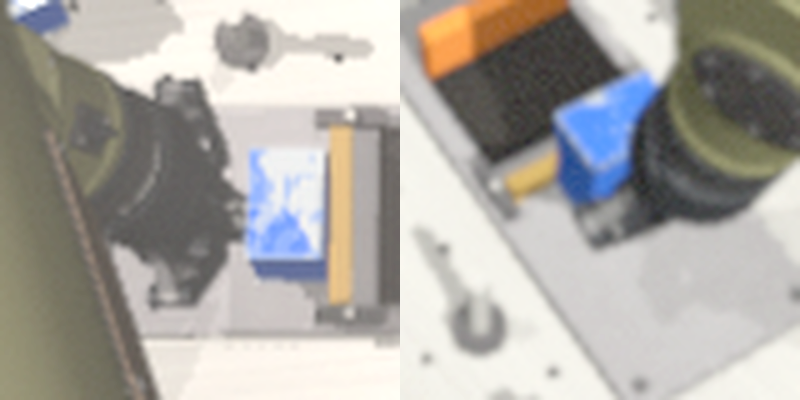

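Request:
arm_command --targets '[0,-0.0004,0,0,0,0,1,0,0,0,0,0,0,1,0,0,0,0,0,0,1,0,0,0,0,0,0,1]'

```text
clock: 19.35
ee_pos: [0.5553, 0.0583, 0.0008]
tool_rot: [0.807, -0.047, 0.033, -0.588]
contact_force: [-0.6, 9.1, 0.5]
opening: -0.0
```

Request:
arm_command --targets '[0.0005,0.004,0,0,0,0,1,0.0007,0.006,0,0,0,0,1,0,0,0.03,0,0,0,1,0,0,0.026,0,0,0,1,0,0,0,0,0,0,1]'

```text
clock: 19.98
ee_pos: [0.5581, 0.0669, 0.0586]
tool_rot: [0.808, -0.046, 0.035, -0.587]
contact_force: [0.4, -0.4, -0.4]
opening: -0.0
```

```bash
python3 st.py; python3 pic.py p15
```

```text
t 19.98 tcp [0.5581 0.0669 0.0586] stage [-0.0588 -0.0021] tip(19) [0.5575 0.0611 0.0405] F [ 0.37 -0.42 -0.37] Fx,y stage [0.37 0.42] open -0.0
toolx yaw -6.62 approach [-0.033 -0.307 -0.951]
```

View pics/p15.png

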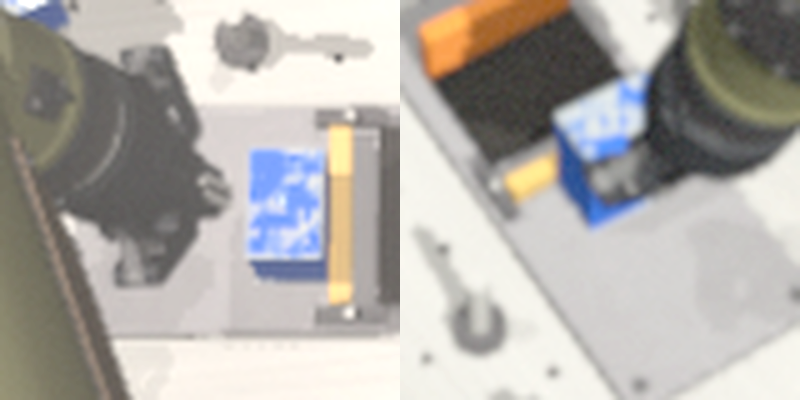

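Request:
arm_command --targets '[-0.006,0.0007,0,0,0,0,1,-0.0007,-0.006,0,0,0,0,1,-0.0002,-0.002,0,0,0,0,1,0,0,0,0,0,0,1]'

```text
clock: 20.58
ee_pos: [0.5494, 0.0593, 0.0565]
tool_rot: [0.807, -0.047, 0.033, -0.587]
contact_force: [-0.3, 0.9, -0.4]
opening: -0.003
```

Request:
arm_command --targets '[-0.0002,-0.0015,0,0,0,0,1,-0.0002,-0.0015,0,0,0,0,1]'

```text
clock: 20.82
ee_pos: [0.5495, 0.0569, 0.057]
tool_rot: [0.807, -0.047, 0.034, -0.587]
contact_force: [-1.2, 3.4, 3.0]
opening: -0.002
```

Request:
arm_command --targets '[-0.0002,-0.0015,0,0,0,0,1,-0.0002,-0.0015,0,0,0,0,1]'

```text
clock: 21.08
ee_pos: [0.5495, 0.0538, 0.0573]
tool_rot: [0.807, -0.046, 0.034, -0.587]
contact_force: [-0.1, 4.7, 4.2]
opening: -0.002
```

Request:
arm_command --targets '[-0.0002,-0.0015,0,0,0,0,1,-0.0002,-0.0015,0,0,0,0,1]'

```text
clock: 21.32
ee_pos: [0.5491, 0.0504, 0.0572]
tool_rot: [0.808, -0.046, 0.034, -0.587]
contact_force: [0.4, 4.9, 4.5]
opening: -0.001
```

```bash
python3 st.py; python3 pic.py p16
```

```text
t 21.32 tcp [0.5491 0.0504 0.0572] stage [-0.0413 -0.0092] tip(19) [0.5484 0.0446 0.0391] F [0.43 4.95 4.51] Fx,y stage [-4.96 -0.15] open -0.001
toolx yaw -6.6 approach [-0.035 -0.307 -0.951]
```

View pics/p16.png

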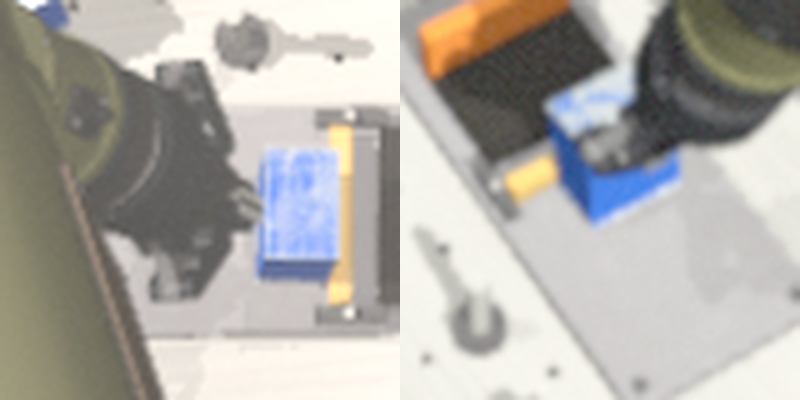

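Request:
arm_command --targets '[-0.0002,-0.0017,0.0011,0,0,0,1,-0.0002,-0.0017,0.001,0,0,0,1,-0.0002,-0.0017,0.001,0,0,0,1,-0.0002,-0.0017,0.0009,0,0,0,1]'

```text
clock: 21.92
ee_pos: [0.547, 0.043, 0.0605]
tool_rot: [0.808, -0.047, 0.033, -0.587]
contact_force: [1.9, 1.2, 0.8]
opening: 0.0
```

Request:
arm_command --targets '[-0.0002,-0.0017,0.0008,0,0,0,1,-0.0002,-0.0017,0.0008,0,0,0,1,-0.0002,-0.0017,0.0007,0,0,0,1]'

```text
clock: 22.3
ee_pos: [0.5464, 0.0382, 0.0629]
tool_rot: [0.808, -0.047, 0.033, -0.587]
contact_force: [0.9, 2.0, -0.3]
opening: -0.0
```

```bash
python3 st.py; python3 pic.py p17
```

```text
t 22.3 tcp [0.5464 0.0382 0.0629] stage [-0.0289 -0.0104] tip(19) [0.5457 0.0324 0.0448] F [ 0.86  2.01 -0.27] Fx,y stage [-2.1   0.62] open -0.0
toolx yaw -6.61 approach [-0.037 -0.307 -0.951]
```

View pics/p17.png

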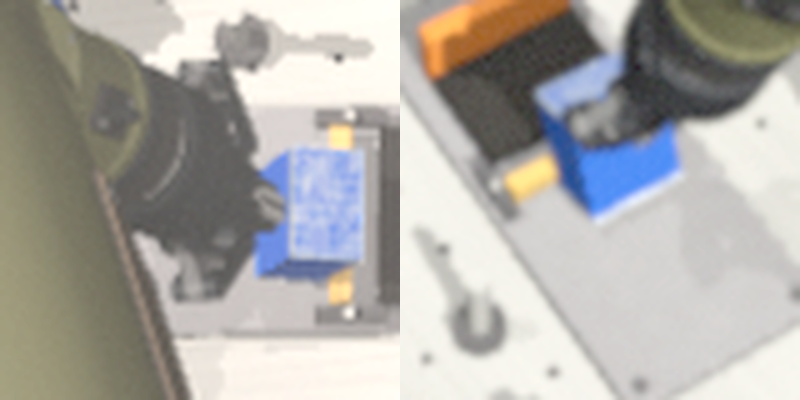

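Request:
arm_command --targets '[-0.0002,-0.0018,0.0006,0,0,0,1,-0.0002,-0.0018,0.0006,0,0,0,1,-0.0002,-0.0018,0.0005,0,0,0,1]'

```text
clock: 22.78
ee_pos: [0.5464, 0.0329, 0.0649]
tool_rot: [0.808, -0.047, 0.034, -0.587]
contact_force: [-0.6, 0.2, -0.5]
opening: -0.001
```

Request:
arm_command --targets '[-0.0002,-0.0015,0.0004,0,0,0,1,-0.0002,-0.0015,0.0004,0,0,0,1,-0.0002,-0.0015,0.0003,0,0,0,1]'

```text
clock: 23.15
ee_pos: [0.5458, 0.0284, 0.066]
tool_rot: [0.808, -0.047, 0.034, -0.587]
contact_force: [0.2, -0.1, -0.4]
opening: -0.002
```

Request:
arm_command --targets '[-0.0002,-0.0015,0.0003,0,0,0,1,-0.0002,-0.0015,0.0002,0,0,0,1,-0.0002,-0.0015,0.0002,0,0,0,1]'

```text
clock: 23.52
ee_pos: [0.5452, 0.0239, 0.0666]
tool_rot: [0.808, -0.047, 0.034, -0.587]
contact_force: [0.9, 0.1, 0.1]
opening: -0.003
```

```bash
python3 st.py; python3 pic.py p18
```

```text
t 23.52 tcp [0.5452 0.0239 0.0666] stage [-0.0146 -0.0099] tip(19) [0.5445 0.0181 0.0486] F [0.86 0.13 0.13] Fx,y stage [-0.23  0.84] open -0.003
toolx yaw -6.61 approach [-0.036 -0.307 -0.951]
```

View pics/p18.png

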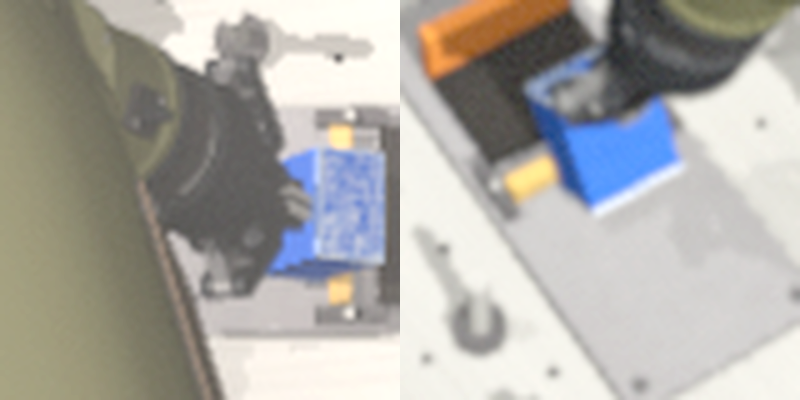

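Request:
arm_command --targets '[-0.0002,-0.0015,0.0001,0,0,0,1,-0.0002,-0.0015,0.0001,0,0,0,1,-0.0002,-0.0015,0.0001,0,0,0,1]'

```text
clock: 24.0
ee_pos: [0.5445, 0.0194, 0.0669]
tool_rot: [0.808, -0.047, 0.034, -0.587]
contact_force: [0.2, -0.0, 0.2]
opening: -0.003
```

Request:
arm_command --targets '[-0.0002,-0.0015,0,0,0,0,1,-0.0002,-0.0015,0,0,0,0,1,-0.0002,-0.0015,0,0,0,0,1,0,0,0,0,0,0,1]'

```text
clock: 24.5
ee_pos: [0.5439, 0.0149, 0.0669]
tool_rot: [0.808, -0.047, 0.034, -0.587]
contact_force: [-0.1, -0.9, -0.7]
opening: 0.004
```

```bash
python3 st.py; python3 pic.py p19
```

```text
t 24.5 tcp [0.5439 0.0149 0.0669] stage [-0.0055 -0.0101] tip(19) [0.5432 0.0091 0.0488] F [-0.09 -0.9  -0.71] Fx,y stage [0.91 0.01] open 0.004
toolx yaw -6.62 approach [-0.037 -0.307 -0.951]
```

View pics/p19.png

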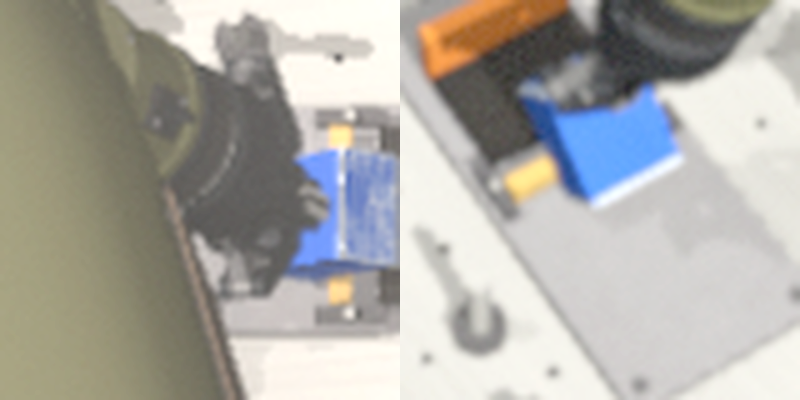

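Request:
arm_command --targets '[-0.0002,-0.0015,0,0,0,0,1,-0.0002,-0.0015,0,0,0,0,1,-0.0002,-0.0015,0,0,0,0,1,0,0,0,0,0,0,1]'

```text
clock: 25.1
ee_pos: [0.5433, 0.0104, 0.0669]
tool_rot: [0.808, -0.047, 0.034, -0.587]
contact_force: [0.6, -0.4, 0.3]
opening: -0.001
```

Request:
arm_command --targets '[-0.0002,-0.0015,0,0,0,0,1,-0.0002,-0.0015,0,0,0,0,1,-0.0002,-0.0015,0,0,0,0,1,0,0,0,0,0,0,1]'

```text
clock: 25.6
ee_pos: [0.5427, 0.006, 0.0669]
tool_rot: [0.808, -0.047, 0.034, -0.587]
contact_force: [0.7, 0.2, 0.5]
opening: 0.004
```

```bash
python3 st.py; python3 pic.py p20
```

```text
t 25.6 tcp [0.5427 0.006  0.0669] stage [ 0.0036 -0.0102] tip(19) [5.42e-01 1.00e-04 4.88e-02] F [0.69 0.23 0.5 ] Fx,y stage [-0.31  0.66] open 0.004
toolx yaw -6.62 approach [-0.036 -0.307 -0.951]
```

View pics/p20.png

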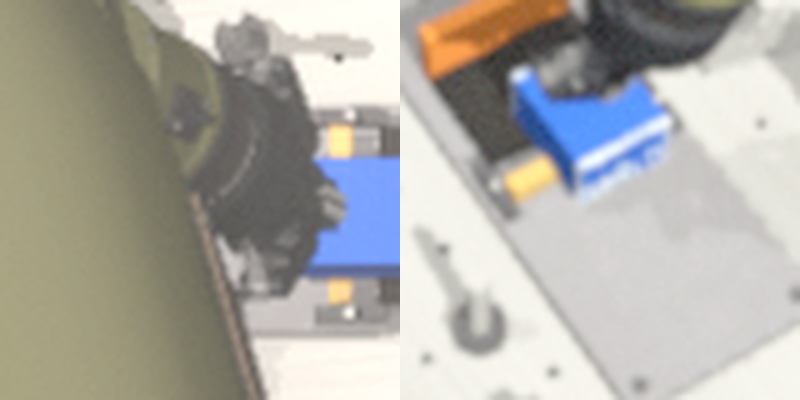

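Request:
arm_command --targets '[0,0,0,0,0,0,1,0,0,0,0,0,0,1]'

```text
clock: 25.95
ee_pos: [0.5428, 0.0061, 0.0669]
tool_rot: [0.808, -0.047, 0.033, -0.587]
contact_force: [-0.1, 0.7, 0.0]
opening: -0.0
```

```bash
python3 st.py; sed -i 's/("top",220,170)/("top",260,170)/;s/("scene",300,190)/("scene",290,180)/' pic.py; python3 pic.py p21
```

```text
t 25.95 tcp [0.5428 0.0061 0.0669] stage [ 0.0034 -0.0102] tip(19) [5.421e-01 3.000e-04 4.880e-02] F [-0.12  0.67  0.04] Fx,y stage [-0.65 -0.2 ] open -0.0
toolx yaw -6.61 approach [-0.036 -0.307 -0.951]
```

View pics/p21.png

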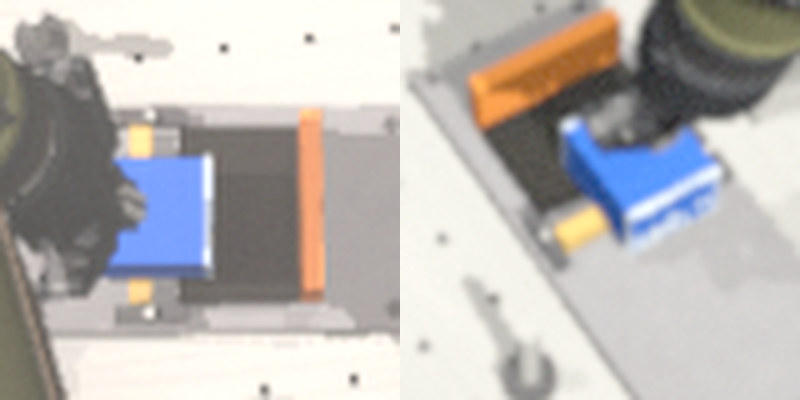

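Request:
arm_command --targets '[0,0,0.01,0,0,0,1,0.0007,0.02,0,0,0,0,1,0.0014,0.02,0,0,0,0,1,0.0014,0.02,0,0,0,0,1,0,0,-0.025,0,0,0,1,0,0,-0.02,0,0,0,1,0,0,-0.008,0,0,0,1,0,0,0,0,0,0,1]'

```text
clock: 27.05
ee_pos: [0.5459, 0.0666, 0.0235]
tool_rot: [0.808, -0.047, 0.033, -0.587]
contact_force: [0.0, -0.3, -0.8]
opening: 0.002
```

```bash
python3 st.py; sed -i 's/("top",260,170)/("top",240,170)/' pic.py; python3 pic.py p22
```

```text
t 27.05 tcp [0.5459 0.0666 0.0235] stage [-0.057  -0.0142] tip(19) [0.5452 0.0607 0.0054] F [ 0.04 -0.34 -0.79] Fx,y stage [0.34 0.08] open 0.002
toolx yaw -6.57 approach [-0.037 -0.307 -0.951]
```

View pics/p22.png

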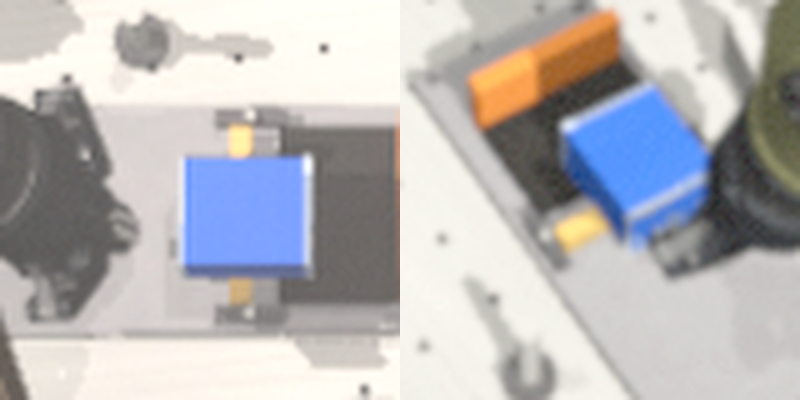

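Request:
arm_command --targets '[0.0023,-0.0064,0,0,0,0,1,-0.0007,-0.006,0,0,0,0,1,-0.0006,-0.005,0,0,0,0,1,0,0,0,0,0,0,1]'

```text
clock: 27.65
ee_pos: [0.5471, 0.048, 0.024]
tool_rot: [0.808, -0.047, 0.034, -0.587]
contact_force: [-0.0, -0.7, 0.5]
opening: -0.001
```

Request:
arm_command --targets '[-0.0002,-0.0015,0,0,0,0,1,-0.0002,-0.0015,0,0,0,0,1]'

```text
clock: 27.9
ee_pos: [0.5469, 0.0457, 0.0239]
tool_rot: [0.808, -0.047, 0.033, -0.587]
contact_force: [0.6, -0.2, -0.7]
opening: 0.001
```

Request:
arm_command --targets '[-0.0002,-0.0015,0,0,0,0,1,-0.0002,-0.0015,0,0,0,0,1]'

```text
clock: 28.15
ee_pos: [0.5467, 0.0435, 0.0239]
tool_rot: [0.807, -0.047, 0.034, -0.588]
contact_force: [0.1, 2.8, -0.3]
opening: -0.001
```

Request:
arm_command --targets '[-0.0002,-0.0015,0,0,0,0,1,-0.0002,-0.0015,0,0,0,0,1]'

```text
clock: 28.4
ee_pos: [0.5462, 0.0399, 0.0239]
tool_rot: [0.807, -0.047, 0.034, -0.587]
contact_force: [-0.2, 3.5, 0.2]
opening: -0.002
```

Request:
arm_command --targets '[-0.0003,-0.0025,0,0,0,0,1,-0.0003,-0.0025,0,0,0,0,1,-0.0003,-0.0025,0,0,0,0,1,-0.0003,-0.0025,0,0,0,0,1]'

```text
clock: 28.9
ee_pos: [0.5448, 0.0295, 0.0239]
tool_rot: [0.808, -0.047, 0.034, -0.587]
contact_force: [0.4, 3.3, 0.2]
opening: -0.0
```

Request:
arm_command --targets '[-0.0003,-0.0025,0,0,0,0,1,-0.0003,-0.0025,0,0,0,0,1,-0.0003,-0.0025,0,0,0,0,1,-0.0003,-0.0025,0,0,0,0,1]'

```text
clock: 29.4
ee_pos: [0.5437, 0.0195, 0.0239]
tool_rot: [0.808, -0.047, 0.034, -0.587]
contact_force: [-0.2, 3.8, 0.5]
opening: 0.002
```

```bash
python3 st.py; sed -i 's/("top",240,170)/("top",260,170)/' pic.py; python3 pic.py p23
```

```text
t 29.4 tcp [0.5437 0.0195 0.0239] stage [-0.01   -0.0109] tip(19) [0.543  0.0137 0.0058] F [-0.21  3.76  0.5 ] Fx,y stage [-3.71 -0.65] open 0.002
toolx yaw -6.61 approach [-0.036 -0.307 -0.951]
```

View pics/p23.png

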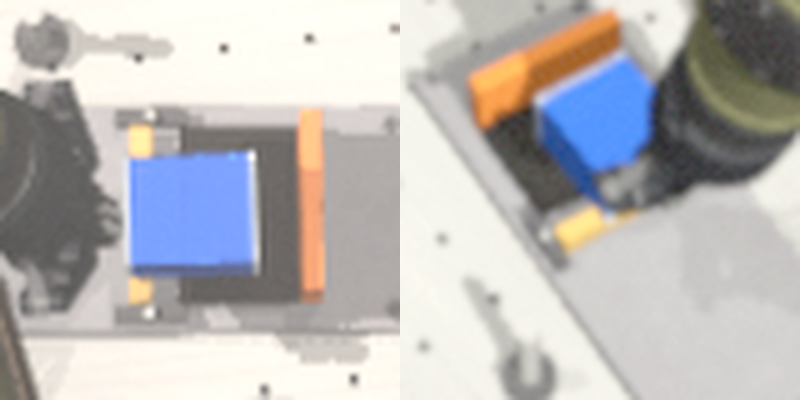

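Request:
arm_command --targets '[0.0004,0.004,0,0,0,0,1,0.007,-0.0008,0,0,0,0,1,-0.0002,-0.002,0,0,0,0,1,-0.0002,-0.002,0,0,0,0,1,-0.0002,-0.002,0,0,0,0,1]'

```text
clock: 30.12
ee_pos: [0.5507, 0.0174, 0.0239]
tool_rot: [0.807, -0.047, 0.034, -0.587]
contact_force: [0.7, 3.7, -0.5]
opening: -0.002
```

Request:
arm_command --targets '[-0.0002,-0.002,0,0,0,0,1,-0.0002,-0.002,0,0,0,0,1,-0.0002,-0.002,0,0,0,0,1]'

```text
clock: 30.5
ee_pos: [0.5498, 0.0108, 0.0239]
tool_rot: [0.808, -0.047, 0.033, -0.587]
contact_force: [0.1, 2.9, -0.6]
opening: -0.003
```

```bash
python3 st.py; python3 pic.py p24
```

```text
t 30.5 tcp [0.5498 0.0108 0.0239] stage [-0.0021 -0.0038] tip(19) [0.5491 0.005  0.0058] F [ 0.08  2.94 -0.57] Fx,y stage [-2.93 -0.27] open -0.003
toolx yaw -6.6 approach [-0.036 -0.307 -0.951]
```

View pics/p24.png

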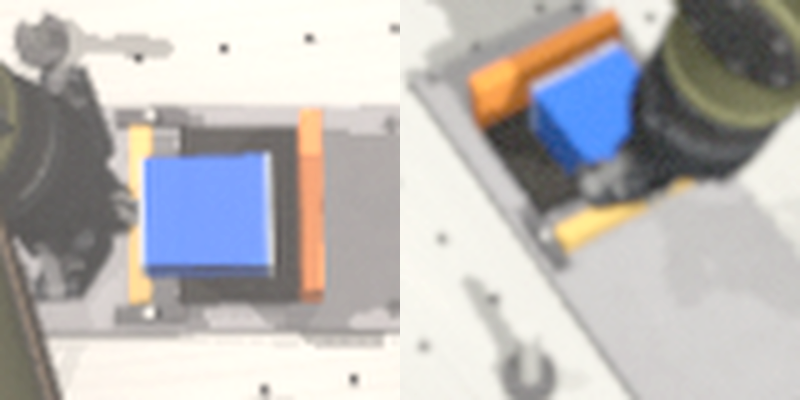

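Request:
arm_command --targets '[-0.0002,-0.0015,0,0,0,0,1,-0.0002,-0.0015,0,0,0,0,1,-0.0002,-0.0015,0,0,0,0,1,-0.0002,-0.0015,0,0,0,0,1]'

```text
clock: 31.1
ee_pos: [0.549, 0.0048, 0.0239]
tool_rot: [0.808, -0.047, 0.033, -0.587]
contact_force: [-0.1, 1.4, -1.6]
opening: -0.001
```

Request:
arm_command --targets '[-0.0001,-0.001,0,0,0,0,1,-0.0001,-0.001,0,0,0,0,1]'

```text
clock: 31.35
ee_pos: [0.5489, 0.0028, 0.0239]
tool_rot: [0.808, -0.047, 0.034, -0.587]
contact_force: [1.1, 2.1, -0.5]
opening: -0.0
```

Request:
arm_command --targets '[-0.0001,-0.001,0,0,0,0,1]'

```text
clock: 31.48
ee_pos: [0.5488, 0.0018, 0.0239]
tool_rot: [0.808, -0.047, 0.034, -0.587]
contact_force: [1.0, 2.2, -0.5]
opening: -0.001
```

Request:
arm_command --targets '[-0.0001,-0.001,0,0,0,0,1]'

```text
clock: 31.6
ee_pos: [0.5487, 0.0008, 0.0239]
tool_rot: [0.808, -0.047, 0.034, -0.587]
contact_force: [1.2, 2.6, -1.1]
opening: -0.001
```

```bash
python3 st.py; python3 pic.py p25
```

```text
t 31.6 tcp [0.5487 0.0008 0.0239] stage [ 0.008  -0.0037] tip(19) [ 0.548  -0.005   0.0058] F [ 1.21  2.58 -1.11] Fx,y stage [-2.7  0.9] open -0.001
toolx yaw -6.61 approach [-0.036 -0.307 -0.951]
```

View pics/p25.png

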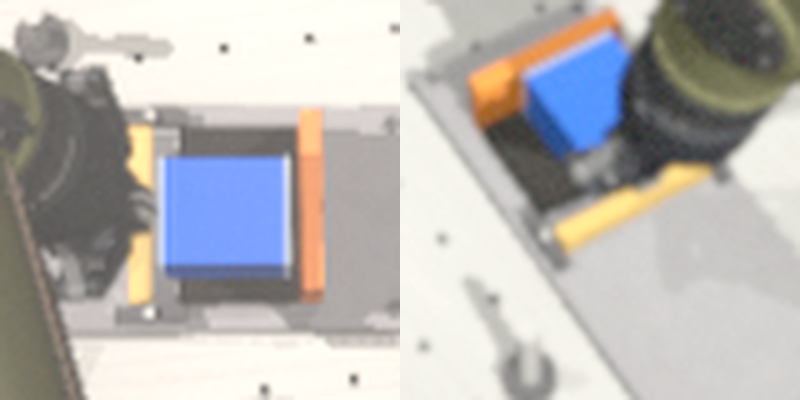

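Square now, with a few mm (about 290 to 300 in the crop) left to the plate. I'll creep on, one row at a time.

Request:
arm_command --targets '[-0.0001,-0.001,0,0,0,0,1]'

```text
clock: 31.82
ee_pos: [0.5486, -0.0001, 0.0239]
tool_rot: [0.808, -0.047, 0.034, -0.587]
contact_force: [0.1, 2.2, -0.5]
opening: 0.002
```

Request:
arm_command --targets '[-0.0001,-0.0008,0,0,0,0,1]'

```text
clock: 31.95
ee_pos: [0.5485, -0.0009, 0.0239]
tool_rot: [0.808, -0.047, 0.034, -0.587]
contact_force: [1.2, 1.5, -1.0]
opening: 0.001
```

Request:
arm_command --targets '[-0.0001,-0.0008,0,0,0,0,1]'

```text
clock: 32.08
ee_pos: [0.5484, -0.0017, 0.0239]
tool_rot: [0.808, -0.047, 0.033, -0.587]
contact_force: [0.6, 2.5, -1.2]
opening: 0.002
```

Request:
arm_command --targets '[-0.0001,-0.0008,0,0,0,0,1]'

```text
clock: 32.2
ee_pos: [0.5482, -0.0026, 0.0239]
tool_rot: [0.808, -0.047, 0.034, -0.587]
contact_force: [0.2, 2.2, -1.9]
opening: 0.002
```

Request:
arm_command --targets '[-0.0001,-0.0008,0,0,0,0,1]'

```text
clock: 32.33
ee_pos: [0.5482, -0.0034, 0.0239]
tool_rot: [0.808, -0.047, 0.034, -0.587]
contact_force: [0.0, 2.1, -0.7]
opening: 0.004
```

Request:
arm_command --targets '[-0.0001,-0.0007,0,0,0,0,1]'

```text
clock: 32.45
ee_pos: [0.5481, -0.0041, 0.0239]
tool_rot: [0.808, -0.047, 0.034, -0.587]
contact_force: [0.5, 3.1, -1.0]
opening: 0.007
```

Request:
arm_command --targets '[-0.0001,-0.0007,0,0,0,0,1]'

```text
clock: 32.58
ee_pos: [0.548, -0.0047, 0.0239]
tool_rot: [0.808, -0.047, 0.034, -0.587]
contact_force: [0.1, 4.5, -0.2]
opening: 0.003
```

Request:
arm_command --targets '[-0.0001,-0.0007,0,0,0,0,1]'

```text
clock: 32.7
ee_pos: [0.548, -0.0047, 0.0239]
tool_rot: [0.807, -0.047, 0.034, -0.588]
contact_force: [1.0, 6.1, -0.6]
opening: -0.005
```

```bash
python3 st.py; python3 pic.py p26
```

```text
t 32.7 tcp [ 0.548  -0.0047  0.0239] stage [ 0.0136 -0.0037] tip(19) [ 0.5473 -0.0105  0.0058] F [ 0.96  6.14 -0.6 ] Fx,y stage [-6.21  0.23] open -0.005
toolx yaw -6.6 approach [-0.036 -0.305 -0.952]
```

View pics/p26.png

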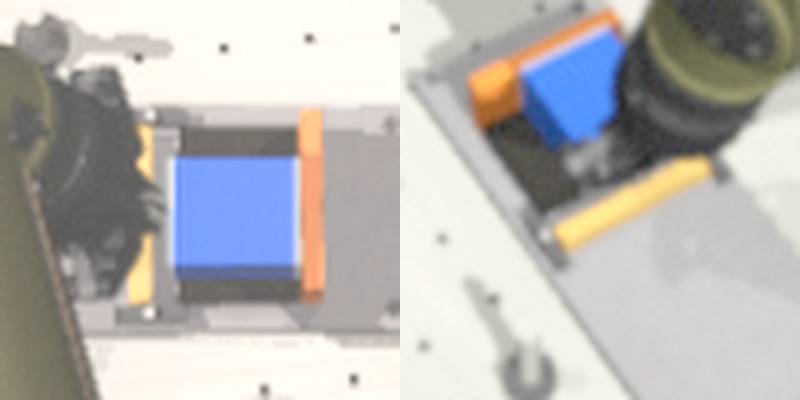

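Request:
arm_command --targets '[-0.0001,-0.0006,0,0,0,0,1,0,-0.0004,0,0,0,0,1]'

```text
clock: 33.05
ee_pos: [0.548, -0.0048, 0.0238]
tool_rot: [0.807, -0.047, 0.033, -0.588]
contact_force: [-0.7, 10.0, 0.4]
opening: -0.003
```

Request:
arm_command --targets '[0,-0.0003,0,0,0,0,1,0,0,0,0,0,0,1,0,0,0,0,0,0,1,0,0,0,0,0,0,1,0,0,0,0,0,0,1]'

```text
clock: 33.67
ee_pos: [0.548, -0.0048, 0.0238]
tool_rot: [0.807, -0.047, 0.033, -0.588]
contact_force: [-0.9, 8.4, 1.0]
opening: 0.0
```

Request:
arm_command --targets '[0.0001,0.001,0,0,0,0,1,0.0002,0.002,0,0,0,0,1,0.0012,0.01,0,0,0,0,1,0.003,0.03,0,0,0,0,1,0.003,0.03,0.02,0,0,0,1,0,0.02,0.05,0,0,0,1,0,0.03,0.05,0,0,0,1,0,0.04,0.04,0,0,0,1,0,0,0,0,0,0,1]'

```text
clock: 34.8
ee_pos: [0.5575, 0.1596, 0.1873]
tool_rot: [0.807, -0.044, 0.035, -0.588]
contact_force: [0.3, -0.0, -0.9]
opening: 0.0
```

```bash
python3 st.py; python3 pic.py p27; python3 - <<'E'
from h import *
from scipy.optimize import minimize
z=[]
for c in("top","scene"):
    im=cv2.imread(f"pics/{c}_p27_full.png"); z.append(cv2.resize(im,(400,250)))
cv2.imwrite("pics/p27w.png",np.hstack(z))
E
```

```text
t 34.8 tcp [0.5575 0.1596 0.1873] stage [-0.1507 -0.0136] tip(19) [0.557  0.1538 0.1692] F [ 0.28 -0.03 -0.87] Fx,y stage [0.   0.28] open 0.0
toolx yaw -6.42 approach [-0.03  -0.305 -0.952]
```

View pics/p27.png

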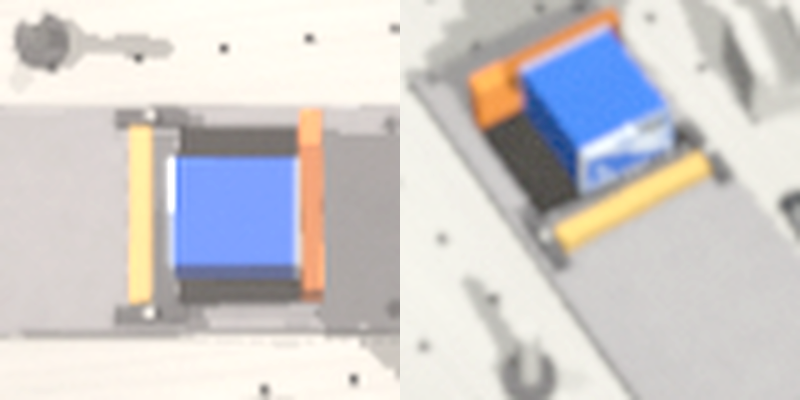

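View pics/p27w.png

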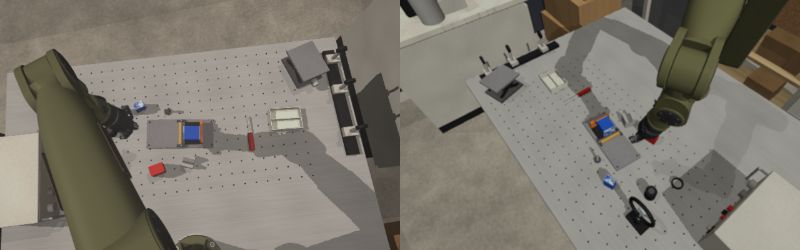

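```bash
python3 -c "
from bench import env
print(env.sign_off())"
```

```text
the job is handed in; nothing more can be done
None
```

The glass block is lying on the rubber bed with its end flush against the orange end plate, and I have handed the job in at about 35 s of the 72 s allowed.

- **To the stop:** With the shut gripper leaning back, its fingertips a few millimetres above the floor, I slid the block upright along the stage. Sliding took about 3 N. I felt the stop, at about x = -5 to -6 mm, and pressed there at about 8–10 N for roughly a second.
- **Tipping:** I pushed high, about 60 mm above the floor, with at most 5 N sideways and 4.5 N upwards. The block tipped over the stop onto the bed.
- **To the end plate:** The block turned about 3° early in the slide, so I moved the push sideways and it came square again. I felt the plate, pressed at about 8–10 N for just under a second, then backed off and lifted clear.

**Last checks:**
- The top and scene pictures show the block lying with its end against the plate and its edges parallel to it.
- The gripper is clear of everything.
- The post, v-block, red block and small blue block look unmoved, and nothing else looked disturbed in the wide view.
- The largest force I read on the glass was about 10 N. Forces were read only at the end of each move, so a brief higher value between readings is possible.

**What disagreed:** The fingertips did not stand 19 mm ahead of the reported TCP. When I felt for the floor, contact came with them about 15 mm behind it. That touch on the stage floor read about 13 N. I used the felt height instead, and the pictures agreed with it.

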